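# Re-divide the ratchet-clamped desk tote and load it

### The job

Set up the tote for the screwdrivers and plug housings: flip the ratchet's direction lever to its green (loosen) side, swing the ratchet handle back and forth until the clamp bolt is at least a quarter turn loose, and slide the yellow divider so that the bay by the orange block is 175 to 200 mm long and the bay by the white block keeps the remaining 60 mm or more. Lay every screwdriver lengthwise and flat in the bay by the orange block and every cream plug housing in the bay by the white block, then flip the lever back to its red (tighten) side and swing until the bolt is fully tight again, with the divider still in its new place. Leave the roll of black tape and the black portable drive where they are.

Things in the scene. Friction and masses are not known exactly. Their poses are not given: they have to be found in the camera images.
- tote: grey open tote, fixed, 282 x 132 mm outside and 28 mm high, inside 270 mm (its x axis) by 120 mm (its y axis), walls 6 mm, floor 6 mm thick; origin under the centre of its bottom, at desk height; x along its length away from the robot, y to the left, z up. An aluminium clamp bar runs along the left (+y) rim up to 40 mm high, and the ratchet stands beyond it on the left
- divider (a joint): position in m of the yellow divider (a wall 8 mm thick across the tote) along the tote's x axis, 0 in the middle, range -0.08 to 0.08. The near bay is then 0.131 + value m long, the far bay 0.131 - value. While the bolt is tight the clamp bar grips it firmly; with the bolt looser than about 1.1 rad it slides with about 1.2 N
- divider_tab (a point): point in the black upright grip tab on top of the divider, 10 mm below the tab's top; the tab is 8 mm thick (tote x), 50 mm wide (tote y), its top 62 mm above the desk; axes as the tote's
- bolt (a joint): turn in rad of the brass hexagon clamp bolt in the middle of the ratchet head (white stripe on top), counterclockwise from above positive: 0 is fully tight (hard stop, where it starts), 2.4 the loose end. It takes about 0.7 to 1 N m to turn and stays where it is left. Up to 0.35 rad of a stroke is lost before the 18-tooth ratchet bites, so several strokes are needed
- ratchet (a joint): swing in rad of the steel ratchet handle about the bolt, counterclockwise from above positive, -0.5 to 0.5; at 0 it points along the tote's -x axis turned 0.1 rad towards +y. Lever on green: swinging to larger values (knob to the robot's right, to the tote) loosens the bolt, swinging back clicks freely. On red: swinging to smaller values tightens, back is free. Stays where left (0.25 N m)
- knob (a point): point on the axis of the black upright knob at the end of the ratchet handle, 115 mm from the bolt axis; the knob is round, 18 mm across, from 53 mm to 77 mm above the desk, this point at 68 mm; it is fixed to the handle, so it turns with it in the fingers. The handle below it is 22 to 26 mm wide with its top 52 mm above the desk. The point's x axis points outward along the handle
- axis_top (a point): point on the bolt axis at the top of the ratchet head (72 mm across), 56 mm above the desk; the bolt's hexagon stands 11 mm above it. Axes as those of knob
- lever (a joint): angle in rad of the black direction lever on top of the ratchet handle relative to the handle, counterclockwise from above positive: -0.45 = red dot side, tighten; 0.45 = green dot side, loosen. It pivots 46 mm from the bolt axis on the handle's centre line and stays where it is left; about 1 N at its tip moves it
- lever_tip (a point): point in the lever's upright tip pin (8 mm across, from 55 mm to 76 mm above the desk), this point at 69 mm; the pin is 34 mm from the lever's pivot, further out along the handle, and swings sideways 15 mm either way of the handle's centre line. Beneath it lies a plate with its top 53 mm above the desk. The point's x axis points along the lever from pivot to pin
- tag_driver: orange block, fixed, 56 x 14 x 26 mm with a long black bar on top, beside the tote's right wall; it marks the bay for the screwdrivers (far or near bay, varies). Origin at the centre of its underside
- tag_conn: white block, fixed, 56 x 14 x 26 mm with a small black square on top, beside the tote's right wall; it marks the bay for the plug housings. Origin at the centre of its underside
- driver_blue: precision screwdriver with blue handle, 163 mm long, lying along its y axis, 18 mm across; origin at mid-length on the underside: the handle reaches from y = -9 to +78 mm (grip it near y = +33 mm), the thin blade from y = -9 to -82 mm
- driver_green: precision screwdriver with green handle, 153 mm long, 18 mm across, otherwise as the blue one: handle y = -9 to +74 mm, blade to y = -77 mm. May be absent
- plug_1: cream nylon plug housing, 28 mm long (y), 13 to 15 mm wide (x), 13 mm high; origin at the centre of its underside. May be absent
- plug_2: cream nylon plug housing, 34 mm long (y), 13 to 15 mm wide (x), 13 mm high; origin at the centre of its underside. May be absent
- tape: roll of black tape lying flat, 53 mm across, 19 mm high, origin at the centre of its underside; leave it alone
- drive: flat black portable drive, 116 x 80 x 14 mm, origin at the centre of its underside; leave it alone

How it is judged (in metres and radians):
On the way, in this order (a step that is already met when the one before it is completed fails the run):
1. the direction lever is flipped to the green (loosen) side (value of joint lever above 0.3 rad), for 0.2 s.
2. the clamp bolt is swung loose (value of joint bolt above 1.2 rad), for 0.2 s.
3. the divider is slid to its new place (((x of tag_driver in the frame of tote above 0 m and value of joint divider between -0.0725 and -0.0425 m) or (x of tag_driver in the frame of tote below 0 m and value of joint divider between 0.0425 and 0.0725 m))), for 0.2 s.
4. the direction lever is flipped back to the red (tighten) side (value of joint lever below -0.3 rad), for 0.2 s.
5. the clamp bolt is tight again (value of joint bolt below 0.12 rad), for 0.2 s.
At the end, for the whole second after the job is handed in: Bay by the orange block 175 to 200 mm long (2 mm slack); screwdrivers flat on its floor, within 0.35 rad of lengthwise; plug housings on the floor of the white bay; all at rest; lever on red (below -0.3 rad), bolt tight (below 0.12 rad) (((x of tag_driver in the frame of tote above 0 m and value of joint divider between -0.0725 and -0.0425 m and x of each of driver_blue, driver_green in the frame of divider_tab above 0.06 m and x of each of plug_1, plug_2 in the frame of divider_tab below -0.008 m) or (x of tag_driver in the frame of tote below 0 m and value of joint divider between 0.0425 and 0.0725 m and x of each of driver_blue, driver_green in the frame of divider_tab below -0.06 m and x of each of plug_1, plug_2 in the frame of divider_tab above 0.008 m)) and x of driver_blue in the frame of tote between -0.137 and 0.137 m and y of driver_blue in the frame of tote between -0.06 and 0.06 m and z of each of driver_blue, driver_green in the frame of tote below 0.03 m and angle between driver_blue's own y axis and vertical between 1.42 and 1.72 rad and angle between the y axis of each of driver_blue, driver_green and the x axis of tote, either way round below 0.35 rad and linear speed of each of driver_blue, driver_green, plug_1, plug_2 below 0.02 m/s and x of driver_green in the frame of tote between -0.137 and 0.137 m and y of driver_green in the frame of tote between -0.06 and 0.06 m and angle between driver_green's own y axis and vertical between 1.42 and 1.72 rad and x of plug_1 in the frame of tote between -0.137 and 0.137 m and y of plug_1 in the frame of tote between -0.06 and 0.06 m and z of each of plug_1, plug_2 in the frame of tote below 0.028 m and x of plug_2 in the frame of tote between -0.137 and 0.137 m and y of plug_2 in the frame of tote between -0.06 and 0.06 m and value of joint lever below -0.3 rad and value of joint bolt below 0.12 rad); the robot touches nothing.
It fails at once if the roll of tape is pushed away (more than 30 mm) (distance of tape from where it was at the start of the episode above 0.03 m).
It fails at once if the portable drive is pushed away (more than 30 mm) (distance of drive from where it was at the start of the episode above 0.03 m).
Of driver_green, plug_1, plug_2 only 2 to 3 are there at a start; the rules pass over those that are not, and their reading is None.
At some moment in a run one of driver_blue, driver_green may be knocked a few centimetres aside while the robot is not near it.
Once in a run the grip may slacken for a moment while it holds something.
It also fails if it takes over 210 s, if anything falls off the work surface, if the arm or the gripper's body presses on something with over 40 N, if the wrist force passes 120 N, or if a joint passes its speed limit or range.

### The arm

A 6-joint arm with a two-finger parallel gripper is mounted at the origin on a cart in front of the work surface, level with it; the furniture and walls round the work are solid. World frame = base frame: x ahead of the robot, y to its left, z up, the work surface at z = 0. Lengths are in m, angles in degrees, forces in N, time in s.
With the tool pointing down it reaches from about 0.3 to 0.75 m from the base axis. Payload 8.5 kg.
Tool frame: the origin (TCP) lies on the centre line of the jaws, within the pads' length; the fingertips stand 11 mm ahead of it and the grasp point (between the pads) lies 8 mm behind it; z points along the fingers, y is the line along which they close (so a half turn about z gives the same grasp; the last joint's range is limited). The gripper opens to 85 mm and grips with 20 to 120 N. Pads are 22 mm wide; open, the fingers measure 114 mm over their backs; the gripper's body (76 mm by 85 mm) begins 54 mm behind the grasp point. The pads swing forward as they close: fully open they stand 13 mm farther back than shut.
Start: joints at [-77.882, 21.807, 74.336, -0, 83.858, -12.336], TCP at [0.228, -0.501, 0.242] pointing down, gripper open.
Joint ranges: [-178.18, 178.18], [-50.72, 133.34], [12.68, 142.11], [-81.47, 261.47], [9.98, 163.14], [-165.26, 165.26]. Speed limits (degrees/s): [136.94, 136.94, 180, 180, 180, 180].

### API

Orientations are given as a 3x3 rotation matrix whose columns are the frame's x, y, z axes.
In Python, from rig import env, vision, monitor, ticket gives the robot as it stands (env), with the cameras (vision), the readings (monitor) and the job (ticket).
- The arm moves only by the shell command python3 nudge.py 'ROWS' [FORCE]. ROWS is a JSON list of rows, 1 to 10 of them, each written [[dx, dy, dz], turn, opening]: dx, dy, dz in shares of the most that a row can go, 1 being 50 mm, then a turn about the tool's z in normalised numbers (1 is 90 degrees), then the finger opening in m; each row shifts and turns the commanded pose from where the row before left it, along the tool's axes as they then stand; what a row does not reach is not made up. A row lasts 1/10 s, in which the tool goes at most 0.05 m and 8.59 degrees, less where a joint would pass 70% of its speed; a pose out of reach is approached as far as the arm can. The fingers move at their own pace and stop on an object; FORCE is the grip in N (left out, the last holds). Time passes only in rows, so rows that do not move let the fingers close. It prints the time, the measured TCP pose, the force, the opening and the grip force at its end. Input that does not fit is refused with a message, and nothing moves.
- monitor.observe(): the state, without advancing time (a new reading comes with each control period).
- vision.get_image(name): name is "scene" or "top" or "wrist"; returns a dict with "pixels" (480x640x3 uint8, red, green, blue), "K" (3x3 intrinsics, pixels), "distortion" ([k1, k2, p1, p2, k3] as OpenCV has them; the pictures are not rectified), "extrinsics" (4x4, takes a point from world to camera coordinates). Camera axes: x right, y down, z forward; pixel columns grow to the right and rows downward; lengths in m; the calibration is good to about 2 mm. A picture is of the moment at which its call begins. There is no depth.
- ticket.close_job(): hands the job in; it is judged then, once.
The state is a dict: "time_s": time; "q": joint angles; "qvel": joint speeds; "joint_efforts": joint torques, N m; "position": TCP position; "tool_rot": TCP orientation; "ft_force": force on the tool from outside, world axes, zero at the start; "wrist_torque": the same for the moment, N m; "grip_width": finger opening in m; "gripper_force": force on a finger pad.
Only numpy, scipy, OpenCV 4.12 (cv2) and the standard library are available. Lean on these libraries where they do the work, as an engineer would, in place of code of your own. Each camera call takes 0.05 s, during which the arm holds its last target. There are 200 camera calls.

## Working session

There is one attempt and no reset: what is moved stays moved. The work goes in short steps, Python scripts to look and compute and a shell command to move; the robot and the scene stay as the last step left them, time stands still between calls to the robot, and variables do not carry over. Pictures are saved under pics/ and viewed, at most 14 in all, crops included, and the job is handed in when it is done.

```bash
ls; mkdir -p pics; cat > h.py <<'E'
import numpy as np, cv2
from rig import env, vision, monitor, ticket
def grab(n,save=None):
    d=vision.get_image(n)
    if save: cv2.imwrite('pics/'+save,cv2.cvtColor(np.asarray(d['pixels']),cv2.COLOR_RGB2BGR))
    return d
def ray(d,uv):
    K=np.array(d['K'],float);D=np.array(d['distortion'],float);T=np.array(d['extrinsics'],float)
    p=cv2.undistortPoints(np.array(uv,float).reshape(-1,1,2),K,D).reshape(-1,2)
    R,t=T[:3,:3],T[:3,3]
    return -R.T@t, np.c_[p,np.ones(len(p))]@R
def at(d,uv,z):
    c,r=ray(d,uv); return c+r*((z-c[2])/r[:,2])[:,None]
def proj(d,P):
    T=np.array(d['extrinsics'],float)
    rv=cv2.Rodrigues(T[:3,:3])[0]
    return cv2.projectPoints(np.array(P,float).reshape(-1,1,3),rv,T[:3,3],np.array(d['K'],float),np.array(d['distortion'],float))[0].reshape(-1,2)
def st():
    s=monitor.observe(); return s
E
python3 - <<'E'
from h import *
np.set_printoptions(precision=4,suppress=True)
for n in('top','scene'):
    d=grab(n,n+'0.png'); T=np.array(d['extrinsics']); print(n,-T[:3,:3].T@T[:3,3],np.array(d['K'])[0,0]); 
    import pickle; pickle.dump(d,open(n+'0.pkl','wb'))
s=st();print(s['position'],s['tool_rot'],s['ft_force'],s['time_s'])
E
```

```text
nudge.py
pics
rig.py
top [0.4667 0.0762 1.0004] 446.73298287218205
scene [ 0.5752 -0.4752  1.0901] 594.7135306941009
[ 0.2276 -0.5004  0.2418] [[ 0.9103  0.4139 -0.0002]
 [ 0.4139 -0.9103  0.0013]
 [ 0.0003 -0.0013 -1.    ]] [-0.3752  0.5645 -0.3855] 0.1
```

View pics/top0.png

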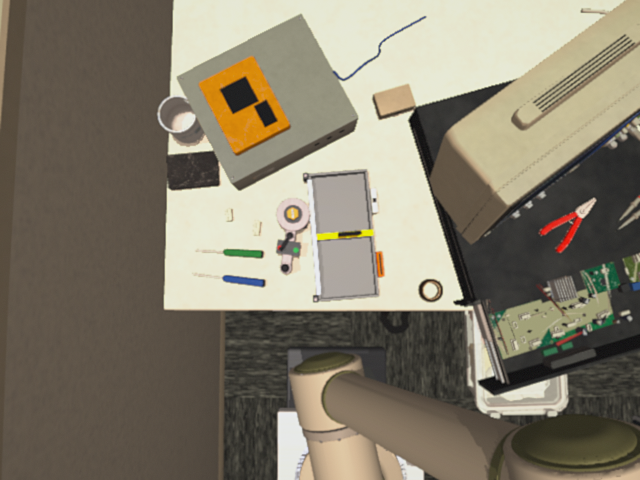

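View pics/scene0.png

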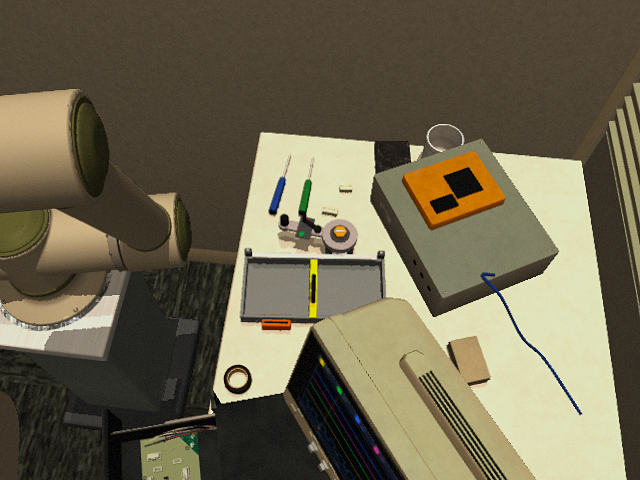

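The top view shows the tote around (345,235) and the divider tab at (349,233). The orange block at (379,264) is by the near bay and the white one at (374,200) by the far bay. The ratchet head is at (293,214) and the knob at (286,267). The drivers are at (228,252) and (230,279), and the plugs at (229,214) and (256,228). I'll enlarge this next.

```bash
python3 - <<'E'
from h import *
a=cv2.imread('pics/top0.png')[145:310,185:400]; cv2.imwrite('pics/c1.png',cv2.resize(a,None,fx=3.6,fy=3.6,interpolation=cv2.INTER_CUBIC))
import pickle
d=pickle.load(open('top0.pkl','rb'));np.set_printoptions(precision=4,suppress=True)
hsv=cv2.cvtColor(d['pixels'],cv2.COLOR_RGB2HSV)
def comp(lo,hi,z,name):
    m=cv2.inRange(hsv,lo,hi);m[:150]=0;m[310:]=0;m[:,:180]=0;m[:,400:]=0
    n,l,s,c=cv2.connectedComponentsWithStats(m)
    for i in range(1,n):
        if s[i,4]>8:
            q=np.argwhere(l==i)[:,::-1].astype(np.float32)
            P=at(d,q,z)[:,:2].astype(np.float32);(cx,cy),(w,h),a=cv2.minAreaRect(P)
            v=cv2.fitLine(P,cv2.DIST_L2,0,.01,.01).ravel()
            print(name,c[i],s[i,4],'mean',P.mean(0),'rect',(cx,cy),(w,h),'dir',v[:2])
comp((22,120,120),(35,255,255),.034,'yellow')
comp((5,150,120),(18,255,255),.026,'orange')
comp((100,120,60),(130,255,255),.009,'blue')
comp((40,80,30),(85,255,255),.009,'green')
comp((0,0,0),(179,255,60),.062,'black')
E
```

```text
yellow [289.1053 213.    ] 19 mean [0.5841 0.1334] rect (0.584074079990387, 0.1335858553647995) (0.013163784518837929, 0.00435938686132431) dir [1.     0.0067]
yellow [295.0625 212.625 ] 16 mean [0.5849 0.1204] rect (0.584092915058136, 0.12051239609718323) (0.013160903938114643, 0.00435834564268589) dir [0.988  0.1548]
yellow [343.2319 234.8188] 276 mean [0.5366 0.0157] rect (0.5376080274581909, 0.012037951499223709) (0.014602874405682087, 0.12235832214355469) dir [ 0.0778 -0.997 ]
orange [237.1724 151.0345] 29 mean [0.7238 0.2503] rect (0.7227447628974915, 0.24849076569080353) (0.02231440506875515, 0.0068055312149226665) dir [ 0.111  -0.9938]
orange [379.4702 263.7616] 151 mean [ 0.4741 -0.0634] rect (0.47377538681030273, -0.06347907334566116) (0.05277194827795029, 0.013229920528829098) dir [0.9959 0.0904]
blue [243.7143 280.2995] 217 mean [0.4373 0.2345] rect (0.43779999017715454, 0.23612503707408905) (0.08977098762989044, 0.012461354024708271) dir [0.1261 0.992 ]
green [295.4815 249.8889] 27 mean [0.5047 0.1202] rect (0.5044700503349304, 0.12017268687486649) (0.01100665982812643, 
[... 307 characters left out ...]
1530711054802, 0.08335311710834503) dir [ 0.3382 -0.9411]
black [289.6667 234.5   ] 12 mean [0.5351 0.1303] rect (0.5350830554962158, 0.13061191141605377) (0.006354650482535362, 0.006323609966784716) dir [0.6072 0.7945]
black [348.6591 233.4318] 44 mean [0.5375 0.006 ] rect (0.5374041795730591, 0.005285508930683136) (0.004361521918326616, 0.04250381514430046) dir [ 0.0877 -0.9961]
black [284.0294 244.    ] 34 mean [0.515 0.142] rect (0.5163825154304504, 0.1414903700351715) (0.005427640862762928, 0.030992867425084114) dir [ 0.8571 -0.5151]
black [284.5 267.5] 32 mean [0.4657 0.1407] rect (0.46574896574020386, 0.1407223343849182) (0.010448436252772808, 0.010509537532925606) dir [0.4423 0.8969]
```

View pics/c1.png

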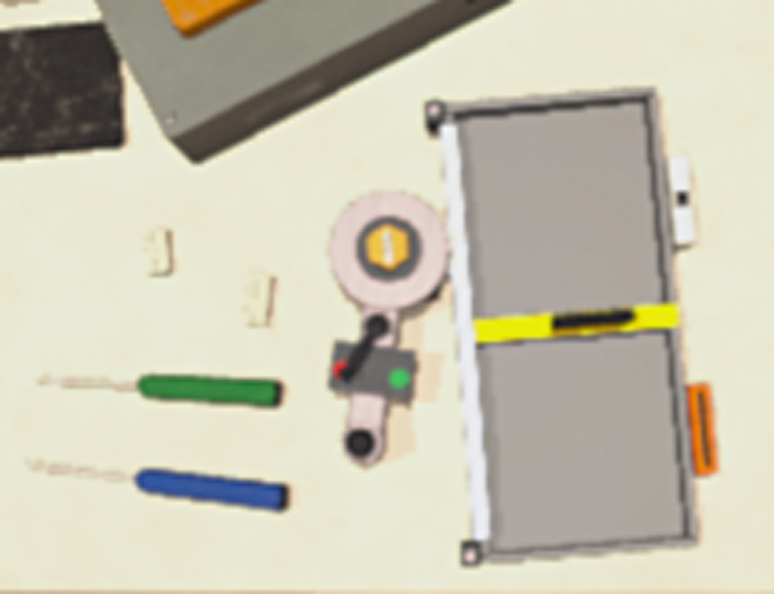

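The crop shows the lever pin on the red side at crop (342,372), the knob at (360,442), the bolt hexagon at (388,246) and the tab from (553,321) to (634,316). The white tag is beside the far bay and orange beside the near bay. Next I compute positions and check them in the scene view.

```bash
python3 - <<'E'
from h import *
import pickle
np.set_printoptions(precision=4,suppress=True)
d=pickle.load(open('top0.pkl','rb'));s=pickle.load(open('scene0.pkl','rb'))
f=lambda x,y:(185+(x+.5)/3.6-.5,145+(y+.5)/3.6-.5)
pts={'bolt':(388,246,.067),'knob':(360,442,.077),'pin':(342,372,.076),'pivot':(377,325,.058),'tabL':(553,321,.062),'tabR':(634,316,.062),
'plugA':(160,252,.013),'plugB':(260,299,.013),'cNL':(472,552,.04),'cFL':(437,112,.04),'cNR':(692,543,.028),'cFR':(654,92,.028),'wtag':(682,200,.026),'otag':(703,428,.026),
'blueT':(30,464,.009),'blueH':(286,496,.014),'greenT':(40,380,.009),'greenH':(282,393,.014)}
for k,(x,y,z) in pts.items():
    P=at(d,[f(x,y)],z)[0]; print(k,P,'scene px',proj(s,P)[0])
a=cv2.imread('pics/scene0.png')[145:340,230:405]; cv2.imwrite('pics/c2.png',cv2.resize(a,None,fx=3,fy=3,interpolation=cv2.INTER_CUBIC))
E
```

```text
bolt [0.5801 0.1244 0.067 ] scene px [340.5862 231.6457]
knob [0.4659 0.1394 0.077 ] scene px [284.4377 217.4566]
pin [0.5061 0.1501 0.076 ] scene px [304.9872 215.0167]
pivot [0.5345 0.1311 0.058 ] scene px [318.0341 228.9623]
tabL [0.5367 0.0279 0.062 ] scene px [314.036  274.0252]
tabR [ 0.5396 -0.0195  0.062 ] scene px [313.1117 296.6706]
plugA [0.5829 0.2684 0.013 ] scene px [345.6662 187.7135]
plugB [0.5537 0.2061 0.013 ] scene px [329.9791 210.4423]
cNL [0.401  0.0752 0.04  ] scene px [248.8883 251.3807]
cFL [0.6651 0.0966 0.04  ] scene px [381.0509 254.2422]
cNR [ 0.4057 -0.0569  0.028 ] scene px [241.3404 314.9798]
cFR [ 0.6801 -0.0362  0.028 ] scene px [385.0924 318.8453]
wtag [ 0.6136 -0.053   0.026 ] scene px [349.7647 324.098 ]
otag [ 0.4746 -0.0644  0.026 ] scene px [276.5855 322.5988]
blueT [0.4519 0.3475 0.009 ] scene px [290.648  155.0149]
blueH [0.4329 0.1887 0.014 ] scene px [272.8811 211.9328]
greenT [0.5037 0.3424 0.009 ] scene px [313.0777 158.7721]
greenH [0.4958 0.1918 0.014 ] scene px [302.3283 213.3814]
```

View pics/c2.png

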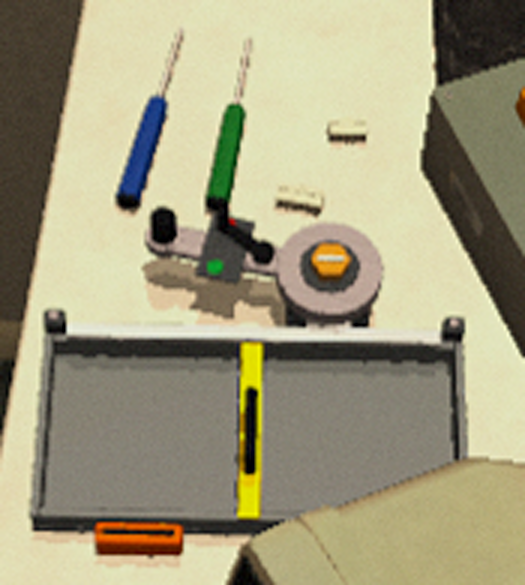

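Careful with the scale: shifts go in shares of 50 mm and turns go in shares of 90 degrees. That gives: -0.045 m is -0.9, 0.013 m is 0.26, 8 degrees / 90 = 0.0889.

```bash
cat >> h.py <<'E'
def go(x,y,z,yaw=None):
    """print remaining tool-axis shift (at present yaw) and turn"""
    s=st();R=np.array(s['tool_rot']);p=np.array(s['position'])
    cur=np.degrees(np.arctan2(R[1,0],R[0,0]))
    t=0 if yaw is None else -((yaw-cur+180)%360-180)
    d0=R.T@(np.array([x,y,z])-p)
    c=np.radians(cur-t);X=np.array([np.cos(c),np.sin(c),0]);Y=np.array([np.sin(c),-np.cos(c),0])
    w=np.array([x,y,z])-p
    print('pos',p.round(4),'yaw',round(cur,1),'| turn',round(t,1),'then shift',(w@X).round(4),(w@Y).round(4),(-w[2]).round(4),'| shift before turn',d0.round(4),'q6',round(s['q'][5],1),'w',s['grip_width'],'t',s['time_s'])
E
python3 nudge.py '[[[0,0,0],0.0889,0.026],[[0,0,0],0.0889,0.026],[[0,0,0],0.0889,0.026],[[0,0,0],0.0889,0.026],[[0.26,-0.9,0],0,0.026],[[0.26,-0.9,0],0,0.026],[[0.26,-0.9,0],0,0.026],[[0.26,-0.9,0],0,0.026],[[0.26,-0.9,0],0,0.026],[[0.26,-0.9,0],0,0.026]]' 20; python3 -c "
from h import *; go(.506,.150,.12,-7.6)"
```

```text
time_s: 1.1
position: [0.3407, -0.2414, 0.2422]
tool_rot: [[0.991, -0.132, -0.0], [-0.132, -0.991, 0.0], [-0.0, -0.0, -1.0]]
ft_force: [0.5, 0.9, -0.5]
grip_width: 0.026
gripper_force: 0.0
pos [ 0.3407 -0.2414  0.2422] yaw -7.6 | turn 0.0 then shift 0.1121 -0.4098 0.1222 | shift before turn [ 0.1123 -0.4097  0.1223] q6 45.9 w 0.026013322059547195 t 1.1
```

Converted, -0.0455 m is -0.91, 0.04 m is 0.8.

```bash
python3 nudge.py '[[[0.25,-0.91,0],0,0.026],[[0.25,-0.91,0],0,0.026],[[0.25,-0.91,0],0,0.026],[[0.25,-0.91,0],0,0.026],[[0.25,-0.91,0],0,0.026],[[0.25,-0.91,0],0,0.026],[[0.25,-0.91,0],0,0.026],[[0.25,-0.91,0.4],0,0.026],[[0.25,-0.91,0.8],0,0.026],[[0,0,0.8],0,0.026]]'; python3 -c "
from h import *; go(.506,.150,.12,-7.6);d=grab('wrist','w1.png');print(proj(d,[[.506,.15,.076],[.4659,.1394,.077],[.5801,.1244,.067]]))"
```

```text
time_s: 2.1
position: [0.5031, 0.1421, 0.1497]
tool_rot: [[0.992, -0.127, 0.003], [-0.127, -0.992, 0.001], [0.003, -0.001, -1.0]]
ft_force: [0.8, -0.4, -1.3]
grip_width: 0.0261
gripper_force: 0.0
pos [0.5031 0.1421 0.1497] yaw -7.3 | turn 0.3 then shift 0.0018 -0.0082 0.0297 | shift before turn [ 0.0018 -0.0081  0.0297] q6 100.1 w 0.026097881693457607 t 2.1
[[302.31229074 261.82855832]
 [330.96364196 327.36149233]
 [333.15023177 111.72826117]]
```

View pics/w1.png

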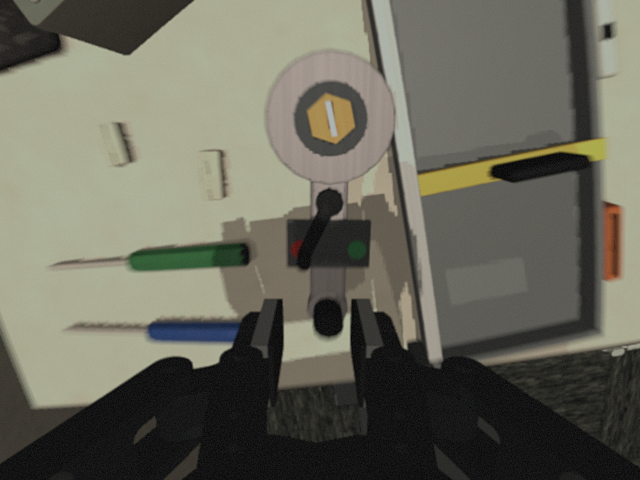

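Converted, 0.03 m is 0.6, 0.02 m is 0.4.

```bash
python3 nudge.py '[[[0.04,-0.16,0.4],0,0.026],[[0,0,0.6],0,0.026],[[0,0,0.4],0,0.026],[[0,0,0.2],0,0.026],[[0,0,0],0,0.026]]'; python3 -c "
from h import *; go(.503,.109,.070,-7.6)"
```

```text
time_s: 2.65
position: [0.5045, 0.1458, 0.0701]
tool_rot: [[0.991, -0.132, -0.002], [-0.132, -0.991, -0.0], [-0.002, 0.0, -1.0]]
ft_force: [-0.4, -0.1, -0.5]
grip_width: 0.026
gripper_force: 0.0
pos [0.5045 0.1458 0.0701] yaw -7.6 | turn 0.0 then shift 0.0033 0.0367 0.0001 | shift before turn [0.0033 0.0367 0.0001] q6 100.8 w 0.025953046376286926 t 2.65
```

Converted, 0.01 m is 0.2, -0.006 m is -0.12.

```bash
python3 nudge.py '[[[0,0.2,0],0,0.026],[[0,0.2,0],0,0.026],[[0,0.2,0],0,0.026],[[0,0.12,0],0,0.026],[[0,0,0],0,0.026],[[0,-0.12,0],0,0.026]]'; python3 -c "
from h import *; go(.503,.109,.070,-7.6);d=grab('top','t2.png');a=cv2.imread('pics/t2.png')[195:280,265:350]; cv2.imwrite('pics/c3.png',cv2.resize(a,None,fx=6,fy=6,interpolation=cv2.INTER_CUBIC))"
```

```text
time_s: 3.25
position: [0.5008, 0.1159, 0.0706]
tool_rot: [[0.991, -0.132, -0.0], [-0.132, -0.991, -0.001], [-0.0, 0.001, -1.0]]
ft_force: [0.6, 0.0, -0.4]
grip_width: 0.0259
gripper_force: 0.0
pos [0.5008 0.1159 0.0706] yaw -7.6 | turn -0.0 then shift 0.0031 0.0065 0.0006 | shift before turn [0.0031 0.0065 0.0006] q6 97.5 w 0.02591008864181619 t 3.25
```

View pics/c3.png

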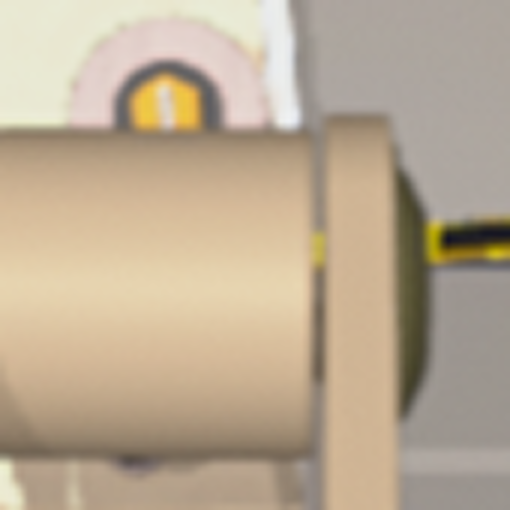

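The arm blocks the top view, so I'll check from the wrist after lifting.

Converted, -0.04 m is -0.8, -0.028 m is -0.56.

```bash
python3 nudge.py '[[[0,0,-0.8],0,0.03],[[-0.2,-0.1,-0.8],0,0.03],[[-0.56,-0.28,0],0,0.034],[[0,0,0],0,0.034]]'; python3 -c "
from h import *; go(.4659,.1394,.069,-7.6);d=grab('wrist','w2.png');print(proj(d,[[.506,.15,.076],[.502,.1197,.076],[.4659,.1394,.077],[.5801,.1244,.067]]))"
```

```text
time_s: 3.7
position: [0.4633, 0.1421, 0.1512]
tool_rot: [[0.992, -0.129, -0.0], [-0.129, -0.992, 0.0], [-0.0, -0.0, -1.0]]
ft_force: [0.3, -0.7, -0.5]
grip_width: 0.0341
gripper_force: 0.0
pos [0.4633 0.1421 0.1512] yaw -7.4 | turn 0.2 then shift 0.0029 0.0023 0.0822 | shift before turn [0.003  0.0023 0.0822] q6 100.4 w 0.03407539171807235 t 3.7
[[291.18562318 187.10187257]
 [351.29671989 187.20671323]
 [321.82125393 259.22616776]
 [322.52097851  27.85465484]]
```

View pics/w2.png

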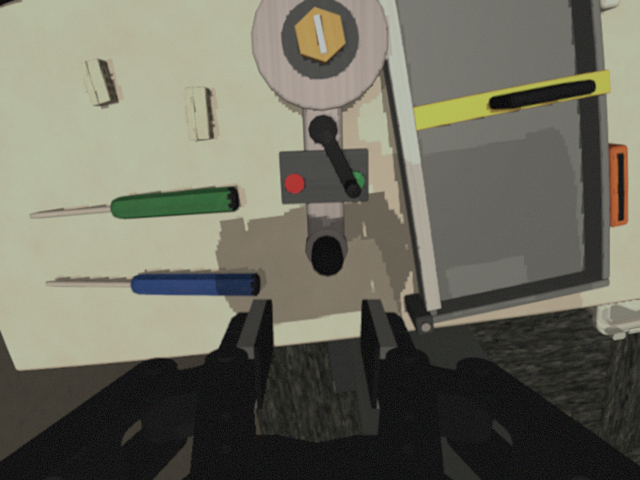

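Lever is on green: pin at (353,189) over the green dot, knob at (327,258). Now I'll put the fingers around the knob.

Converted, 0.03 m is 0.6, 0.022 m is 0.44.

```bash
python3 nudge.py '[[[0.06,0.04,0.6],0,0.034],[[0,0,0.6],0,0.034],[[0,0,0.44],0,0.034],[[0,0,0],0,0.034],[[0,0,0],0,0.021],[[0,0,0],0,0.021],[[0,0,0],0,0.021]]'; python3 -c "
from h import *; go(.4659,.1394,.069,-7.6)"
```

```text
time_s: 4.45
position: [0.4689, 0.1378, 0.0693]
tool_rot: [[0.991, -0.131, 0.002], [-0.131, -0.991, -0.0], [0.002, 0.0, -1.0]]
ft_force: [1.2, -2.6, -0.8]
grip_width: 0.0209
gripper_force: 1.0
pos [0.4689 0.1378 0.0693] yaw -7.5 | turn 0.1 then shift -0.0032 -0.0012 0.0003 | shift before turn [-0.0032 -0.0012  0.0003] q6 100.0 w 0.02087635663642335 t 4.45
```

Converted, -0.014 m is -0.28, 0.001 m is 0.02, 7.2 degrees / 90 = 0.08.

```bash
cat >> h.py <<'E'
def arc(B=(.5801,.1244)):
    s=st();R=np.array(s['tool_rot']);p=np.array(s['position'])[:2];v=np.array(B)-p
    print('yaw',np.degrees(np.arctan2(R[1,0],R[0,0])).round(1),'bearing to bolt',np.degrees(np.arctan2(v[1],v[0])).round(1),'radius',np.hypot(*v).round(4),'F',np.round(s['ft_force'],1),'w',round(s['grip_width'],4),'z',round(s['position'][2],4),'t',s['time_s'])
E
python3 nudge.py '[[[0.02,-0.28,0],0.08,0.021],[[0.02,-0.28,0],0.08,0.021],[[0.02,-0.28,0],0.08,0.021],[[0,0,0],0,0.021]]'; python3 -c "
from h import *; arc()"
```

```text
time_s: 4.85
position: [0.4827, 0.1786, 0.0693]
tool_rot: [[0.873, -0.487, 0.002], [-0.487, -0.873, 0.001], [0.002, -0.002, -1.0]]
ft_force: [1.1, 0.6, 0.8]
grip_width: 0.0212
gripper_force: 0.0
yaw -29.1 bearing to bolt -29.1 radius 0.1114 F [1.1 0.6 0.8] w 0.0212 z 0.0693 t 4.85
```

Converted, 0.0156 m is 0.312, 0.001 m is 0.02, -8 degrees / 90 = -0.0889.

```bash
python3 nudge.py '[[[0.02,0.312,0],-0.0889,0.021],[[0.02,0.312,0],-0.0889,0.021],[[0.02,0.312,0],-0.0889,0.021],[[0.02,0.312,0],-0.0889,0.021],[[0.02,0.312,0],-0.0889,0.021],[[0.02,0.312,0],-0.0889,0.021],[[0.02,0.312,0],-0.0889,0.021],[[0,0,0],0,0.021],[[0,0,0],0,0.021]]'; python3 -c "
from h import *; arc()"
```

```text
time_s: 5.75
position: [0.4794, 0.0722, 0.0691]
tool_rot: [[0.891, 0.454, 0.002], [0.454, -0.891, 0.001], [0.002, 0.0, -1.0]]
ft_force: [0.7, 2.4, 0.4]
grip_width: 0.021
gripper_force: 0.9
yaw 27.0 bearing to bolt 27.4 radius 0.1134 F [0.7 2.4 0.4] w 0.021 z 0.0691 t 5.75
```

Works well. Back and forth again, twice more.

Converted, -0.0156 m is -0.312, 0.001 m is 0.02, 8 degrees / 90 = 0.0889.

```bash
python3 nudge.py '[[[0.02,-0.312,0],0.0889,0.021],[[0.02,-0.312,0],0.0889,0.021],[[0.02,-0.312,0],0.0889,0.021],[[0.02,-0.312,0],0.0889,0.021],[[0.02,-0.312,0],0.0889,0.021],[[0.02,-0.312,0],0.0889,0.021],[[0.02,-0.312,0],0.0889,0.021],[[0,0,0],0,0.021]]'; python3 -c "
from h import *; arc()"
python3 nudge.py '[[[0.02,0.312,0],-0.0889,0.021],[[0.02,0.312,0],-0.0889,0.021],[[0.02,0.312,0],-0.0889,0.021],[[0.02,0.312,0],-0.0889,0.021],[[0.02,0.312,0],-0.0889,0.021],[[0.02,0.312,0],-0.0889,0.021],[[0.02,0.312,0],-0.0889,0.021],[[0,0,0],0,0.021],[[0,0,0],0,0.021]]'; python3 -c "
from h import *; arc()"
```

```text
time_s: 6.55
position: [0.4812, 0.1783, 0.0688]
tool_rot: [[0.875, -0.485, 0.002], [-0.485, -0.875, 0.0], [0.001, -0.001, -1.0]]
ft_force: [-0.8, -0.5, 0.3]
grip_width: 0.0216
gripper_force: 0.0
yaw -29.0 bearing to bolt -28.6 radius 0.1127 F [-0.8 -0.5  0.3] w 0.0216 z 0.0688 t 6.55
time_s: 7.45
position: [0.4778, 0.0718, 0.0688]
tool_rot: [[0.89, 0.456, 0.001], [0.456, -0.89, 0.0], [0.001, 0.0, -1.0]]
ft_force: [-0.3, 1.9, 1.0]
grip_width: 0.0211
gripper_force: 0.8
yaw 27.1 bearing to bolt 27.2 radius 0.115 F [-0.3  1.9  1. ] w 0.0211 z 0.0688 t 7.45
```

Converted, -0.04 m is -0.8.

```bash
python3 nudge.py '[[[0,0,0],0,0.04],[[0,0,-0.8],0,0.04],[[0,0,-0.8],0,0.04],[[0,0,0],0,0.04]]'; python3 -c "
from h import *; arc();d=grab('wrist','w3.png');p=proj(d,[[.5801,.1244,.067]])[0];print(p)
import math
hsv=cv2.cvtColor(d['pixels'],cv2.COLOR_RGB2HSV)
x,y=int(p[0]),int(p[1]); a=d['pixels'][max(0,y-80):y+80,x-80:x+80]
cv2.imwrite('pics/c4.png',cv2.resize(a[...,::-1],None,fx=3,fy=3))"
```

```text
time_s: 7.85
position: [0.4799, 0.0721, 0.1528]
tool_rot: [[0.891, 0.454, 0.009], [0.454, -0.891, -0.001], [0.008, 0.005, -1.0]]
ft_force: [0.0, 0.1, 0.1]
grip_width: 0.0399
gripper_force: 0.0
yaw 27.0 bearing to bolt 27.6 radius 0.113 F [0.  0.1 0.1] w 0.0399 z 0.1528 t 7.85
[314.57063873  41.99105548]
```

View pics/c4.png

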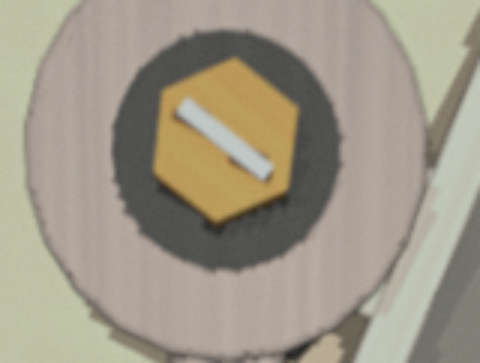

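Stripe has turned about 75° (1.30 rad), still short of a quarter turn, so I'll do a third stroke (about 0.65 rad more).

Converted, 0.04 m is 0.8, 0.004 m is 0.08.

```bash
python3 nudge.py '[[[0,0,0.8],0,0.04],[[0,0,0.8],0,0.04],[[0,0,0.08],0,0.03],[[0,0,0],0,0.021],[[0,0,0],0,0.021],[[0,0,0],0,0.021]]'; python3 nudge.py '[[[0.02,-0.312,0],0.0889,0.021],[[0.02,-0.312,0],0.0889,0.021],[[0.02,-0.312,0],0.0889,0.021],[[0.02,-0.312,0],0.0889,0.021],[[0.02,-0.312,0],0.0889,0.021],[[0.02,-0.312,0],0.0889,0.021],[[0.02,-0.312,0],0.0889,0.021],[[0,0,0],0,0.021]]'; python3 -c "
from h import *; arc()"
python3 nudge.py '[[[0.02,0.312,0],-0.0889,0.021],[[0.02,0.312,0],-0.0889,0.021],[[0.02,0.312,0],-0.0889,0.021],[[0.02,0.312,0],-0.0889,0.021],[[0.02,0.312,0],-0.0889,0.021],[[0.02,0.312,0],-0.0889,0.021],[[0.02,0.312,0],-0.0889,0.021],[[0,0,0],0,0.021],[[0,0,0],0,0.04],[[0,0,-0.8],0,0.04]]'; python3 nudge.py '[[[0,0,-0.84],0,0.04],[[0,0,0],0,0.04]]'; python3 -c "
from h import *; arc();d=grab('wrist','w4.png')
x,y=314,42
import numpy as np
a=d['pixels'][0:100,264:364];h=cv2.cvtColor(a,cv2.COLOR_RGB2HSV)
org=cv2.inRange(h,(8,110,100),(25,255,255));c=np.argwhere(org).mean(0)[::-1];print('hex',c)
m=(cv2.inRange(h,(0,0,150),(179,60,255))>0)&(np.hypot(*np.meshgrid(np.arange(100)-c[0],np.arange(100)-c[1]))<22)
q=np.argwhere(m)[:,::-1].astype(np.float32);print(len(q))
v=cv2.fitLine(q,cv2.DIST_L2,0,.01,.01).ravel();print('lean left deg',np.degrees(np.arctan2(-v[0],-v[1]))%180)
go(.537,.004,.05,4.6)"
```

```text
time_s: 8.5
position: [0.4757, 0.0727, 0.063]
tool_rot: [[0.892, 0.452, -0.007], [0.452, -0.892, 0.001], [-0.006, -0.004, -1.0]]
ft_force: [-0.6, 1.2, -31.2]
grip_width: 0.0233
gripper_force: 21.1
time_s: 9.3
position: [0.481, 0.1787, 0.0664]
tool_rot: [[0.874, -0.486, 0.005], [-0.486, -0.874, 0.001], [0.004, -0.003, -1.0]]
ft_force: [0.8, -1.0, 1.4]
grip_width: 0.021
gripper_force: 0.0
yaw -29.1 bearing to bolt -28.7 radius 0.113 F [ 0.8 -1.   1.4] w 0.021 z 0.0664 t 9.3
time_s: 10.3
position: [0.475, 0.072, 0.1026]
tool_rot: [[0.891, 0.454, -0.007], [0.454, -0.891, 0.0], [-0.006, -0.003, -1.0]]
ft_force: [0.7, -0.1, 0.8]
grip_width: 0.0399
gripper_force: 0.0
time_s: 10.5
position: [0.479, 0.072, 0.1518]
tool_rot: [[0.891, 0.454, 0.011], [0.454, -0.891, -0.001], [0.009, 0.006, -1.0]]
ft_force: [-0.1, -0.2, 0.5]
grip_width: 0.0401
gripper_force: 0.0
yaw 27.0 bearing to bolt 27.4 radius 0.1138 F [-0.1 -0.2  0.5] w 0.0401 z 0.1518 t 10.5
hex [45.15043695 45.00561798]
256
lean left deg 93.47774
pos [0.4779 0.0721 0.1493] yaw 27.0 | turn 22.4 then shift 0.0535 0.0726 0.0993 | shift before turn [0.0212 0.0871 0.0997] q6 57.5 w 0.040177077402354766 t 10.55
```

Bolt at about 2.0 rad. Now the divider tab.

Converted, 0.045 m is 0.9, 0.04 m is 0.8, -8.4 degrees / 90 = -0.0933.

```bash
python3 nudge.py '[[[0.2,0.8,-0.4],0,0.04],[[0.2,0.9,0],-0.0933,0.04],[[0,0,0],-0.0933,0.04],[[0,0,0],-0.0933,0.04],[[0,0,0],-0.0933,0.04],[[0,0,0],-0.0933,0.04],[[0,0,0],-0.0933,0.04],[[0,0,0],-0.0933,0.04],[[0,0,0],-0.0933,0.04],[[0,0,0],0,0.03]]'; python3 -c "
from h import *; go(.538,.004,.05,94.6);
d=grab('wrist','w5.png');print(proj(d,[[.5367,.0279,.062],[.5396,-.0195,.062]]))
h=cv2.cvtColor(d['pixels'],cv2.COLOR_RGB2HSV);y=cv2.inRange(h,(22,120,100),(35,255,255));q=np.argwhere(y)[:,::-1].astype(np.float32);P=at(d,q,.034)[:,:2].astype(np.float32);print(len(q),cv2.minAreaRect(P),P.mean(0))"
```

```text
time_s: 11.55
position: [0.5326, 0.0055, 0.1656]
tool_rot: [[-0.073, 0.997, -0.001], [0.997, 0.073, 0.0], [0.0, -0.001, -1.0]]
ft_force: [0.9, 0.0, 0.5]
grip_width: 0.0302
gripper_force: 0.0
pos [0.5326 0.0055 0.1656] yaw 94.2 | turn -0.4 then shift -0.002 0.0053 0.1156 | shift before turn [-0.002   0.0055  0.1156] q6 -16.3 w 0.03020496764194049 t 11.55
[[327.31908722 214.11737528]
 [325.84248737 288.68529607]]
2292 ((0.5354769229888916, 0.015066038817167282), (0.013486407697200775, 0.12170147895812988), 4.81603479385376) [0.5347607  0.02463792]
```

View pics/w5.png

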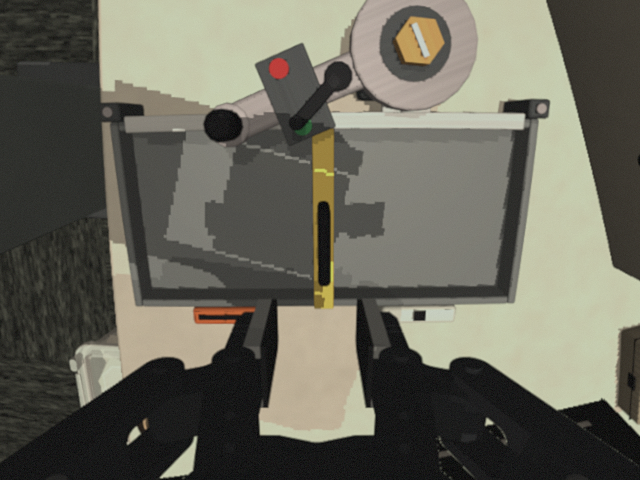

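Tab seen at (324,203–285), within a few pixels of the prediction; the lever is still on green. Descend and grip it.

Converted, 0.04 m is 0.8, 0.004 m is 0.08.

```bash
python3 nudge.py '[[[-0.04,0.08,0.6],0,0.03],[[0,0,0.8],0,0.03],[[0,0,0.7],0,0.03],[[0,0,0.2],0,0.03],[[0,0,0],0,0.03],[[0,0,0],0,0.004],[[0,0,0],0,0.004],[[0,0,0],0,0.004]]' 30; python3 -c "
from h import *; go(.538,.004,.05,94.6)"
```

```text
time_s: 12.4
position: [0.538, 0.0037, 0.0532]
tool_rot: [[-0.071, 0.997, 0.003], [0.997, 0.071, -0.001], [-0.001, 0.003, -1.0]]
ft_force: [-1.0, 5.9, 5.7]
grip_width: 0.0073
gripper_force: 33.2
pos [0.538  0.0037 0.0532] yaw 94.1 | turn -0.5 then shift 0.0003 0.0 0.0032 | shift before turn [0.0003 0.     0.0032] q6 -16.3 w 0.007283332015337 t 12.4
```

Converted, 0.01 m is 0.2, 0.008 m is 0.16.

```bash
python3 nudge.py '[[[0,0.2,0],0,0.004],[[0,0.2,0],0,0.004],[[0,0.2,0],0,0.004],[[0,0.2,0],0,0.004],[[0,0.2,0],0,0.004],[[0,0.16,0],0,0.004],[[0,0,0],0,0.004],[[0,0,0],0,0.004]]'; python3 -c "
from h import *; go(.538,.004,.05,94.6)"; python3 nudge.py '[[[0,0,0],0,0.03],[[0,0,0],0,0.03],[[0,0,-0.8],0,0.04],[[0,0,-1],0,0.04],[[0,0,-1],0,0.04],[[0,0,0],0,0.04]]';python3 -c "
from h import *
d=grab('wrist')
h=cv2.cvtColor(d['pixels'],cv2.COLOR_RGB2HSV);y=cv2.inRange(h,(20,110,80),(35,255,255));q=np.argwhere(y)[:,::-1].astype(np.float32);P=at(d,q,.034)[:,:2].astype(np.float32);print(len(q),cv2.minAreaRect(P),P.mean(0));go(.4379,.229,.1,98)"
```

```text
time_s: 13.2
position: [0.5962, 0.0085, 0.0532]
tool_rot: [[-0.071, 0.997, 0.004], [0.997, 0.071, 0.0], [-0.0, 0.004, -1.0]]
ft_force: [1.0, 4.7, 7.5]
grip_width: 0.0077
gripper_force: 33.7
pos [0.5962 0.0085 0.0532] yaw 94.1 | turn -0.5 then shift 0.0002 -0.0583 0.0032 | shift before turn [-0.0003 -0.0584  0.0029] q6 -14.7 w 0.007743721010552167 t 13.2
time_s: 13.8
position: [0.5973, 0.0077, 0.1986]
tool_rot: [[-0.071, 0.997, 0.013], [0.998, 0.071, -0.002], [-0.003, 0.013, -1.0]]
ft_force: [0.5, -0.0, -0.7]
grip_width: 0.0399
gripper_force: 0.0
2919 ((0.5902729630470276, 0.052331700921058655), (0.02698698453605175, 0.18736177682876587), 10.08230972290039) [0.58928925 0.05322697]
pos [0.596  0.0078 0.1949] yaw 94.0 | turn -4.0 then shift 0.241 -0.1258 0.0949 | shift before turn [ 0.2319 -0.1427  0.0935] q6 -14.7 w 0.04007518201381598 t 13.85
```

Divider is at about +0.058. The ratchet handle overhangs the tote, so I'll push it back to mid-swing (free direction on green) to clear the placing area.

Converted, -0.041 m is -0.82, -0.04 m is -0.8.

```bash
python3 nudge.py '[[[0.28,-0.8,0.4],0,0],[[0.28,-0.8,0.5],0,0],[[0.26,-0.82,0.4],0,0],[[0,0,0.6],0,0],[[0,0,0.6],0,0],[[0,0,0],0,0]]'; python3 -c "
from h import *; go(.472,.107,.068,94)"
```

```text
time_s: 14.45
position: [0.4688, 0.0407, 0.0632]
tool_rot: [[-0.07, 0.997, -0.008], [0.998, 0.07, 0.001], [0.002, -0.008, -1.0]]
ft_force: [0.1, -0.2, 0.3]
grip_width: -0.0002
gripper_force: 0.0
pos [0.4688 0.0407 0.0632] yaw 94.0 | turn 0.0 then shift 0.0659 0.0078 -0.0048 | shift before turn [ 0.0659  0.0078 -0.0047] q6 -13.5 w -0.000194353865205496 t 14.45
```

Converted, -0.05 m is -1, -0.03 m is -0.6.

```bash
python3 nudge.py '[[[0,0.1,-0.1],0,0],[[0.22,0,0],0,0],[[0.22,0,0],0,0],[[0.22,0,0],0,0],[[0.22,0,0],0,0],[[0.22,0,0],0,0],[[0.22,0,0],0,0],[[0,0,0],0,0],[[-0.2,0,-0.6],0,0.03],[[0,0,-1],0,0.04]]'; python3 -c "
from h import *; go(.4379,.229,.1,98)"
```

```text
time_s: 15.45
position: [0.4715, 0.0963, 0.1504]
tool_rot: [[-0.07, 0.998, -0.006], [0.998, 0.07, 0.001], [0.001, -0.006, -1.0]]
ft_force: [1.0, 0.8, 0.2]
grip_width: 0.0283
gripper_force: 0.0
pos [0.4715 0.0963 0.1504] yaw 94.0 | turn -4.0 then shift 0.1361 -0.0148 0.0504 | shift before turn [ 0.1347 -0.0239  0.0506] q6 -6.6 w 0.02829378450837941 t 15.45
```

Careful with the scale: shifts go in shares of 50 mm and turns go in shares of 90 degrees. That gives: -0.05 m is -1, 0.03 m is 0.6.

```bash
cat >> h.py <<'E'
def drivers(d):
    h=cv2.cvtColor(d['pixels'],cv2.COLOR_RGB2HSV)
    for nm,lo,hi,L in(('blue',(100,100,35),(130,255,255),.0871),('green',(55,80,30),(85,255,255),.083)):
        m=cv2.inRange(h,lo,hi);n,l,s,c=cv2.connectedComponentsWithStats(m)
        for i in range(1,n):
            if s[i,4]<300: continue
            q=np.argwhere(l==i)[:,::-1]
            P=at(d,q,.009)[:,:2].astype(np.float32);(cx,cy),wh,a=cv2.minAreaRect(P);v=cv2.fitLine(P,cv2.DIST_L2,0,.01,.01).ravel()[:2]
            print(nm,s[i,4],'c',P.mean(0).round(4),'rect',round(cx,4),round(cy,4),np.round(wh,4),'ang',np.degrees(np.arctan2(v[1],v[0])).round(1)%180)
E
python3 nudge.py '[[[0,0,-1],0,0.04],[[0.6,-0.2,0],0,0.04],[[0,0,0],0,0.04]]'; python3 -c "
from h import *
d=grab('wrist','w6.png');drivers(d);go(.4379,.229,.1,98)"
```

```text
time_s: 15.75
position: [0.4597, 0.1277, 0.2027]
tool_rot: [[-0.072, 0.997, 0.003], [0.997, 0.072, 0.001], [0.001, 0.003, -1.0]]
ft_force: [-0.0, -0.3, -0.8]
grip_width: 0.04
gripper_force: 0.0
blue 2533 c [0.4351 0.2376] rect 0.4352 0.2372 [0.0921 0.0159] ang 82.7
green 2399 c [0.4953 0.2391] rect 0.4953 0.2392 [0.0865 0.016 ] ang 86.7
pos [0.46   0.1267 0.2018] yaw 94.2 | turn -3.8 then shift 0.1044 -0.0076 0.1018 | shift before turn [ 0.1036 -0.0147  0.1018] q6 -3.0 w 0.03984229576110149 t 15.8
```

View pics/w6.png

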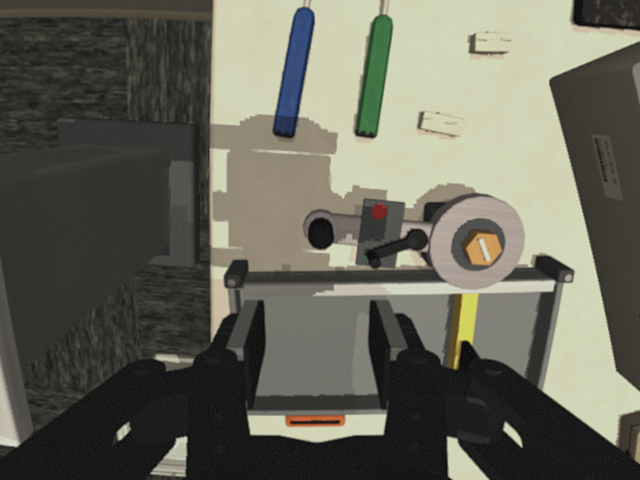

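Blue handle at (294,72), green at (375,75), knob at (320,232) clear of the tote. Blue grasp: centre (0.436,0.236), yaw 83.

Converted, 0.035 m is 0.7, 0.03 m is 0.6, 5.6 degrees / 90 = 0.0622.

```bash
python3 nudge.py '[[[0.7,-0.2,0.6],0.0622,0.045],[[0.7,-0.2,0.6],0.0622,0.045],[[0.7,0,0.6],0,0.045],[[0,0,0.4],0,0.045],[[0,0,0],0,0.045]]' 40; python3 -c "
from h import *
go(.436,.236,.015,83)"
```

```text
time_s: 16.3
position: [0.4419, 0.2298, 0.0885]
tool_rot: [[0.123, 0.992, -0.006], [0.992, -0.123, -0.002], [-0.002, -0.006, -1.0]]
ft_force: [-0.1, 0.3, 0.6]
grip_width: 0.0449
gripper_force: 0.0
pos [0.4419 0.2298 0.0885] yaw 82.9 | turn -0.1 then shift 0.0054 -0.0066 0.0735 | shift before turn [ 0.0056 -0.0061  0.0735] q6 20.9 w 0.04494913184157749 t 16.3
```

Converted, 0.03 m is 0.6, 0.012 m is 0.24.

```bash
python3 nudge.py '[[[0.1,-0.13,0.6],0,0.045],[[0,0,0.6],0,0.045],[[0,0,0.24],0,0.045],[[0,0,0],0,0.045],[[0,0,0],0,0.01],[[0,0,0],0,0.01],[[0,0,0],0,0.01],[[0,0,0],0,0.01]]' 40; python3 nudge.py '[[[0,0,-0.4],0,0.01],[[0,0,-0.8],0,0.01],[[0,0,-0.8],0,0.01],[[0,0,0],0,0.01]]'; python3 -c "
from h import *
go(.48,.0,.12,4.6)"
```

```text
time_s: 17.1
position: [0.4382, 0.2357, 0.0208]
tool_rot: [[0.124, 0.992, 0.003], [0.992, -0.124, 0.0], [0.001, 0.003, -1.0]]
ft_force: [0.3, -3.1, 7.4]
grip_width: 0.0165
gripper_force: 40.0
time_s: 17.5
position: [0.4395, 0.2364, 0.1246]
tool_rot: [[0.124, 0.992, 0.01], [0.992, -0.124, 0.003], [0.004, 0.009, -1.0]]
ft_force: [0.6, -0.9, -0.7]
grip_width: 0.0166
gripper_force: 39.2
pos [0.4395 0.2364 0.1246] yaw 82.9 | turn 78.3 then shift 0.0214 0.2389 0.0046 | shift before turn [-0.2296  0.0695  0.0044] q6 21.8 w 0.01658077247045184 t 17.5
```

Converted, 7.8 degrees / 90 = 0.0867.

```bash
python3 nudge.py '[[[0,0,0],0.0867,0.01],[[0,0,0],0.0867,0.01],[[0,0,0],0.0867,0.01],[[0,0,0],0.0867,0.01],[[0,0,0],0.0867,0.01],[[0,0,0],0.0867,0.01],[[0,0,0],0.0867,0.01],[[0,0,0],0.0867,0.01],[[0,0,0],0.0867,0.01],[[0,0,0],0.0867,0.01]]'; python3 -c "
from h import *
go(.461,.032,.12,4.6)"
```

```text
time_s: 18.5
position: [0.4371, 0.2357, 0.1193]
tool_rot: [[0.997, 0.079, -0.0], [0.079, -0.997, -0.0], [-0.0, 0.0, -1.0]]
ft_force: [0.7, -0.2, -0.7]
grip_width: 0.0166
gripper_force: 39.2
pos [0.4371 0.2357 0.1193] yaw 4.5 | turn -0.1 then shift 0.0074 0.2049 -0.0007 | shift before turn [ 0.0077  0.2049 -0.0007] q6 100.1 w 0.016634817615645645 t 18.5
```

Converted, 0.041 m is 0.82, 0.0015 m is 0.03.

```bash
python3 nudge.py '[[[0.03,0.82,0],0,0.01],[[0.03,0.82,0],0,0.01],[[0.03,0.82,0],0,0.01],[[0.03,0.82,0],0,0.01],[[0.03,0.82,0],0,0.01],[[0,0,0],0,0.01]]'; python3 -c "
from h import *
go(.461,.032,.029,4.6);d=grab('wrist','w7.png');print(proj(d,[[.461,.032,.02]]))"
```

```text
time_s: 19.1
position: [0.4629, 0.0283, 0.1194]
tool_rot: [[0.997, 0.08, 0.001], [0.08, -0.997, -0.001], [0.001, 0.001, -1.0]]
ft_force: [-0.3, 0.8, -0.2]
grip_width: 0.0168
gripper_force: 39.3
pos [0.4629 0.0283 0.1194] yaw 4.6 | turn -0.0 then shift -0.0016 -0.0038 0.0904 | shift before turn [-0.0017 -0.0039  0.0904] q6 74.3 w 0.01678951112260111 t 19.1
[[310.96760602 252.94519447]]
```

View pics/w7.png

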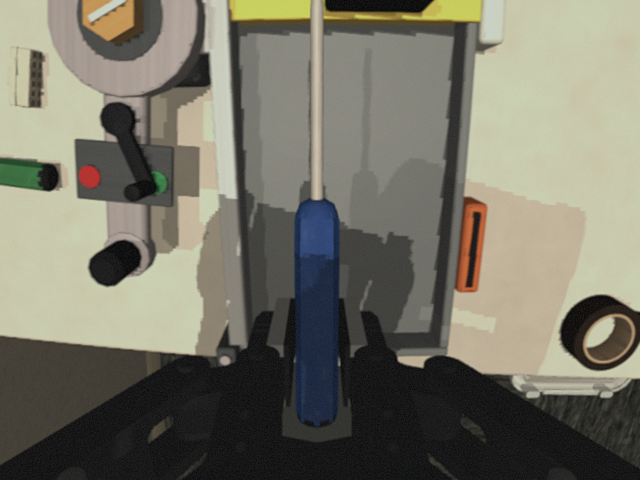

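The driver hangs straight along the bay, and I can see the near wall at row 335 and the divider's near face at row 22. Checking the bay edges in world coordinates.

```bash
python3 -c "
from h import *
d=grab('wrist')
print(at(d,[[400,335],[241,200],[452,100]],.006).round(4),'floor near, left,right');print(at(d,[[400,22]],.03).round(4),at(d,[[400,350]],.028).round(4), at(d,[[225,200]],.04), at(d,[[470,100]],.028))
print(at(d,[[317,420],[317,200]],.105).round(4))"
```

```text
[[ 0.4022 -0.0307  0.006 ]
 [ 0.4862  0.079   0.006 ]
 [ 0.5547 -0.0401  0.006 ]] floor near, left,right
[[ 0.5877 -0.0007  0.03  ]] [[ 0.4037 -0.0262  0.028 ]] [[0.49242066 0.08155722 0.04      ]] [[ 0.55397926 -0.04273771  0.028     ]]
[[0.4118 0.0267 0.105 ]
 [0.5084 0.0344 0.105 ]]
```

```bash
python3 nudge.py '[[[-0.08,-0.04,0.6],0,0.01],[[0,0,0.6],0,0.01],[[0,0,0.4],0,0.01],[[0,0,0.2],0,0.01],[[0,0,0],0,0.01]]'; python3 -c "
from h import *
go(.459,.031,.028,4.6);print(st()['ft_force'])"
```

```text
time_s: 19.7
position: [0.4575, 0.0348, 0.0287]
tool_rot: [[0.996, 0.086, -0.002], [0.086, -0.996, 0.0], [-0.002, -0.001, -1.0]]
ft_force: [0.3, -0.1, -0.1]
grip_width: 0.0164
gripper_force: 39.3
pos [0.4575 0.0348 0.0287] yaw 4.9 | turn 0.3 then shift 0.0012 0.0039 0.0007 | shift before turn [0.0012 0.0039 0.0007] q6 74.6 w 0.016441776053878053 t 19.7
[ 0.31930917 -0.10915769 -0.08450262]
```

Release, rise, and look at green.

Converted, -0.05 m is -1, -0.04 m is -0.8.

```bash
python3 nudge.py '[[[0,0.06,0.02],0,0.01],[[0,0,0],0,0.01],[[0,0,0],0,0.032],[[0,0,0],0,0.032],[[0,0,-0.6],0,0.034],[[0,0,-0.8],0,0.04],[[0,0,-1],0,0.04],[[0,0,-0.8],0,0.04],[[0,0,0],0,0.04]]'; python3 -c "
from h import *
d=grab('wrist','w8.png');drivers(d);go(.495,.239,.1,86.7)
d=grab('top');drivers(d)"
```

```text
time_s: 20.6
position: [0.4602, 0.0305, 0.1935]
tool_rot: [[0.996, 0.085, 0.01], [0.085, -0.996, -0.002], [0.01, 0.003, -1.0]]
ft_force: [0.4, 0.1, -0.0]
grip_width: 0.0401
gripper_force: 0.0
blue 2336 c [0.4578 0.0316] rect 0.4566 0.0316 [0.0951 0.0166] ang 4.8
green 1863 c [0.4958 0.2393] rect 0.4959 0.2413 [0.0851 0.0162] ang 86.9
pos [0.459  0.0307 0.1907] yaw 4.9 | turn -81.8 then shift 0.21 0.0239 0.0907 | shift before turn [ 0.053  -0.2046  0.0907] q6 74.2 w 0.04033673894365973 t 20.65
```

Converted, -0.041 m is -0.82, 0.0106 m is 0.212, -8.2 degrees / 90 = -0.0911.

```bash
python3 nudge.py '[[[0.212,-0.82,0],0,0.045],[[0.212,-0.82,0],0,0.045],[[0.212,-0.82,0],0,0.045],[[0.212,-0.82,0],0,0.045],[[0.212,-0.82,0],0,0.045],[[0,0,0],-0.0911,0.045],[[0,0,0],-0.0911,0.045],[[0,0,0],-0.0911,0.045],[[0,0,0],-0.0911,0.045],[[0,0,0],-0.0911,0.045]]'; python3 nudge.py '[[[0,0,0.2],-0.0911,0.045],[[0,0,0.4],-0.0911,0.045],[[0,0,0.4],-0.0911,0.045],[[0,0,0.4],-0.0911,0.045],[[0,0,0.4],-0.0911,0.045],[[0,0,0],0,0.045]]'; python3 -c "
from h import *
go(.4955,.239,.018,86.7);d=grab('wrist');drivers(d)"
```

```text
time_s: 21.7
position: [0.4931, 0.2394, 0.1864]
tool_rot: [[0.692, 0.722, -0.004], [0.722, -0.692, -0.001], [-0.003, -0.002, -1.0]]
ft_force: [-0.5, 0.1, -0.4]
grip_width: 0.0451
gripper_force: 0.0
time_s: 22.3
position: [0.4917, 0.239, 0.0947]
tool_rot: [[0.054, 0.999, -0.008], [0.999, -0.054, -0.002], [-0.002, -0.008, -1.0]]
ft_force: [-0.4, 0.8, 0.0]
grip_width: 0.0446
gripper_force: 0.0
pos [0.4917 0.239  0.0947] yaw 86.9 | turn 0.2 then shift 0.0002 0.0038 0.0767 | shift before turn [0.0004 0.0044 0.0767] q6 16.6 w 0.0445785102643307 t 22.3
green 4063 c [0.4957 0.2397] rect 0.4954 0.2376 [0.09   0.0166] ang 86.7
```

Converted, 0.03 m is 0.6, 0.013 m is 0.26.

```bash
python3 nudge.py '[[[0,0.06,0.6],0,0.045],[[0,0,0.6],0,0.045],[[0,0,0.26],0,0.045],[[0,0,0],0,0.045],[[0,0,0],0,0.01],[[0,0,0],0,0.01],[[0,0,0],0,0.01],[[0,0,0],0,0.01]]' 40; python3 nudge.py '[[[0,0,-0.4],0,0.01],[[0,0,-0.8],0,0.01],[[0,0,-0.8],0,0.01],[[0,0,0],0.0911,0.01],[[0,0,0],0.0911,0.01],[[0,0,0],0.0911,0.01],[[0,0,0],0.0911,0.01],[[0,0,0],0.0911,0.01],[[0,0,0],0.0911,0.01],[[0,0,0],0.0911,0.01]]'; python3 nudge.py '[[[0,0,0],0.0911,0.01],[[0,0,0],0.0911,0.01],[[0,0,0],0.0911,0.01],[[0,0,0],0,0.01]]';  python3 -c "
from h import *
go(.463,-.012,.12,4.6)"
```

```text
time_s: 23.15
position: [0.4975, 0.2396, 0.0269]
tool_rot: [[0.055, 0.998, 0.003], [0.998, -0.055, 0.001], [0.001, 0.003, -1.0]]
ft_force: [-1.5, 0.4, 6.2]
grip_width: 0.0159
gripper_force: 39.3
time_s: 24.15
position: [0.4967, 0.2394, 0.126]
tool_rot: [[0.874, 0.486, 0.001], [0.486, -0.874, 0.0], [0.001, 0.0, -1.0]]
ft_force: [-0.3, -0.1, -0.6]
grip_width: 0.0156
gripper_force: 39.1
time_s: 24.55
position: [0.4967, 0.2394, 0.1259]
tool_rot: [[0.997, 0.083, 0.001], [0.083, -0.997, 0.0], [0.001, -0.0, -1.0]]
ft_force: [1.0, -0.6, -0.6]
grip_width: 0.0156
gripper_force: 39.1
pos [0.4967 0.2394 0.1259] yaw 4.8 | turn 0.2 then shift -0.0538 0.2479 0.0059 | shift before turn [-0.0545  0.2478  0.0059] q6 98.7 w 0.01557102463786065 t 24.55
```

Converted, 0.0413 m is 0.826, -0.009 m is -0.18.

```bash
python3 nudge.py '[[[-0.18,0.826,0],0,0.01],[[-0.18,0.826,0],0,0.01],[[-0.18,0.826,0],0,0.01],[[-0.18,0.826,0],0,0.01],[[-0.18,0.826,0],0,0.01],[[-0.18,0.826,0],0,0.01],[[0,0,0],0,0.01]]'; python3 -c "
from h import *
go(.463,-.012,.034,4.6);d=grab('wrist','w9.png')"
```

```text
time_s: 25.25
position: [0.4638, -0.016, 0.1259]
tool_rot: [[0.997, 0.084, 0.001], [0.084, -0.997, -0.001], [0.001, 0.001, -1.0]]
ft_force: [0.3, 1.4, -0.5]
grip_width: 0.0158
gripper_force: 39.2
pos [ 0.4638 -0.016   0.1259] yaw 4.8 | turn 0.2 then shift -0.0005 -0.004 0.0919 | shift before turn [-0.0005 -0.0042  0.0919] q6 68.6 w 0.015816488356380498 t 25.25
```

View pics/w9.png

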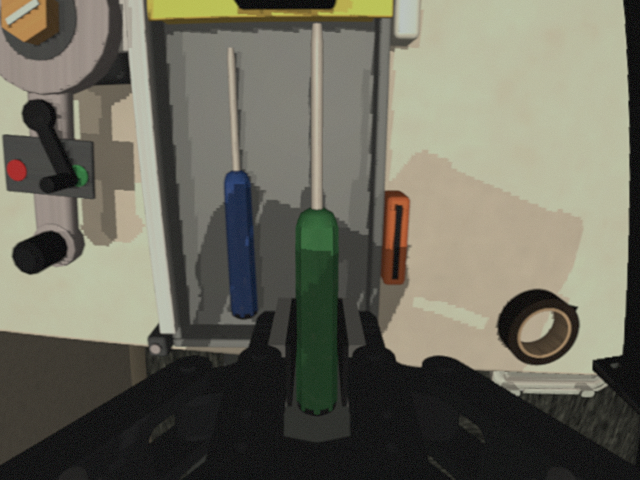

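Blue lies flat in the bay; green hangs aligned above it at (317,310). Lower it at y = -0.010.

Converted, 0.03 m is 0.6, 0.02 m is 0.4.

```bash
python3 nudge.py '[[[-0.04,-0.04,0.6],0,0.01],[[0,0,0.6],0,0.01],[[0,0,0.4],0,0.01],[[0,0,0],0,0.01],[[0,0,0],0,0.01]]'; python3 -c "
from h import *
go(.461,-.010,.034,4.6)"
```

```text
time_s: 25.8
position: [0.4621, -0.0096, 0.046]
tool_rot: [[0.996, 0.087, 0.0], [0.087, -0.996, 0.0], [0.0, -0.0, -1.0]]
ft_force: [0.7, -1.0, -0.1]
grip_width: 0.0159
gripper_force: 39.2
pos [ 0.4621 -0.0096  0.046 ] yaw 5.0 | turn 0.4 then shift -0.0011 0.0003 0.012 | shift before turn [-0.0011  0.0003  0.012 ] q6 69.1 w 0.015853355874315418 t 25.8
```

```bash
python3 nudge.py '[[[-0.02,0,0.16],0,0.01],[[0,0,0.08],0,0.01],[[0,0,0],0,0.01],[[0,0,0],0,0.024],[[0,0,0],0,0.024],[[0,0,-0.6],0,0.024],[[0,0,-1],0,0.04],[[0,0,-1],0,0.04],[[0,0,-0.6],0,0.04],[[0,0,0],0,0.04]]'; python3 -c "
from h import *
d=grab('wrist','w10.png');drivers(d)
go(.5537,.2061,.1,90)"
```

```text
time_s: 26.8
position: [0.4623, -0.0107, 0.1976]
tool_rot: [[0.996, 0.085, 0.009], [0.085, -0.996, -0.002], [0.008, 0.003, -1.0]]
ft_force: [-0.2, -0.2, -1.4]
grip_width: 0.0401
gripper_force: 0.0
blue 2266 c [0.4576 0.0321] rect 0.4564 0.0317 [0.0961 0.017 ] ang 4.7
green 2136 c [ 0.457  -0.0098] rect 0.4563 -0.0102 [0.0908 0.0167] ang 4.9
pos [ 0.4613 -0.0105  0.1952] yaw 4.9 | turn -85.1 then shift 0.2166 0.0924 0.0952 | shift before turn [ 0.11   -0.2081  0.0953] q6 69.1 w 0.04012030791725517 t 26.85
```

View pics/w10.png

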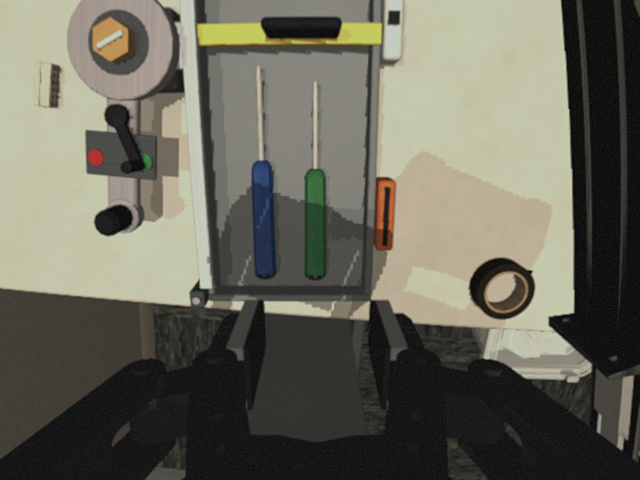

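Both drivers lie flat and lengthwise in the near bay (blue (263,220), green (316,225)). Now the plugs, which I'll measure numerically.

Converted, -0.0486 m is -0.972, 0.008 m is 0.16.

```bash
cat >> h.py <<'E'
def plugs(d,guess,z=.013,r=45):
    g=cv2.cvtColor(d['pixels'],cv2.COLOR_RGB2GRAY).astype(np.float32)
    for G in guess:
        u=proj(d,[list(G)+[z]])[0].astype(int)
        x0,y0=max(0,u[0]-r),max(0,u[1]-r);a=d['pixels'][y0:u[1]+r,x0:u[0]+r].astype(np.float32)
        bg=np.median(a.reshape(-1,3),0);m=(np.abs(a-bg).max(2)>22).astype(np.uint8)
        m=cv2.morphologyEx(m,cv2.MORPH_CLOSE,np.ones((3,3)));n,l,s,c=cv2.connectedComponentsWithStats(m)
        for i in range(1,n):
            if s[i,4]<60: continue
            q=np.argwhere(l==i)[:,::-1]+[x0,y0];P=at(d,q,z)[:,:2].astype(np.float32)
            print(G,u,s[i],cv2.minAreaRect(P),P.mean(0))
E
python3 nudge.py '[[[0.16,-0.972,0],0,0.04],[[0.16,-0.972,0],0,0.04],[[0.16,-0.972,0],0,0.04],[[0.16,-0.972,0],0,0.04],[[0.16,-0.972,0],0,0.04],[[0,0,0],0,0.04],[[0,0,0],0,0.04]]'; python3 -c "
from h import *
go(.5537,.2061,.1,0);d=grab('wrist','w11.png')
plugs(d,[(.5829,.2684),(.5537,.2061)])"
```

```text
time_s: 27.55
position: [0.4793, 0.2357, 0.1919]
tool_rot: [[0.996, 0.087, -0.003], [0.087, -0.996, -0.001], [-0.003, 0.001, -1.0]]
ft_force: [-0.0, -1.2, 0.3]
grip_width: 0.0398
gripper_force: 0.0
pos [0.4793 0.2357 0.1919] yaw 5.0 | turn 5.0 then shift 0.0744 0.0296 0.0919 | shift before turn [0.0718 0.0359 0.0917] q6 98.5 w 0.039844816166383246 t 27.55
(0.5829, 0.2684) [284  74] [ 33  29  21  42 220] ((0.5781581997871399, 0.26568490266799927), (0.012179301120340824, 0.030497988685965538), 69.58325958251953) [0.5768725 0.2665748]
(0.5537, 0.2061) [365 124] [ 28  24  11  46 144] ((0.5515392422676086, 0.21552613377571106), (0.03227987885475159, 0.007460598833858967), 6.355350971221924) [0.55040157 0.2160198 ]
```

```bash
python3 -c "
from h import *
im=cv2.imread('pics/w11.png')[...,::-1].astype(int)
for u,v in((284,74),(355,124)):
    a=im[v-28:v+28,u-22:u+26];bg=np.median(a.reshape(-1,3),0);D=(a-bg).sum(2)
    print(u-22,v-28,bg)
    for r in D[::1]: print(''.join('#' if x<-120 else '-' if x<-35 else '+' if x>12 else '.' for x in r))
"
```

```text
262 46 [163. 163. 139.]
.....+..........................................
................................................
................................................
................................................
................................................
................................................
................................................
................................................
................................................
................................................
...............--...............................
...............---..............................
........-......--.........---...................
........-......--.........-#---.................
........-......--.........-#----................
..............---.........-##--.................
..............---.........-##-.-................
..............---.........-##-.-................
...+..........---.........-##-.-................
...............-..........-#--........+.........
.............--...........-#--..................
.............-............-#----...............
[... 3735 characters left out ...]
.---..........
...............-##.....-...........---..........
...............-#-....--...........---..........
........+......-#-....--..........---...........
...............##-....---.........---...........
...............##-....---.........---...........
..+..........+-##.....---.........---...........
..............-##.....---.........---...........
..............-#-.....---........----...........
..............-#--.....--........----...........
..............--##-------........---...+........
...............---#--------......--.............
..................--...-----------..............
..............................----..............
..................+.............................
```

```bash
python3 -c "
from h import *
d=grab('wrist')
P=at(d,[[280,77],[361.5,126.5]],.011).round(4);print(P)
go(P[0][0],P[0][1],.014,8)"
```

```text
[[0.5817 0.2703 0.011 ]
 [0.5519 0.2078 0.011 ]]
pos [0.4798 0.2342 0.1926] yaw 4.8 | turn -3.2 then shift 0.106 -0.0215 0.1786 | shift before turn [ 0.1049 -0.0275  0.1784] q6 98.5 w 0.03989315485227737 t 27.65
```

```bash
python3 -c "
from h import *
import pickle
d=pickle.load(open('top0.pkl','rb'))
f=lambda x,y:(185+x/3.6,145+y/3.6)
print(at(d,[f(195,162)],0).round(3))
for z in(.06,.09,.12): print(z,at(d,[f(195,162),f(172,118)],z).round(3).tolist())
go(.582,.2695,.1,8)"
```

```text
[[0.641 0.249 0.   ]]
0.06 [[0.63, 0.239, 0.06], [0.657, 0.253, 0.06]]
0.09 [[0.625, 0.233, 0.09], [0.651, 0.247, 0.09]]
0.12 [[0.62, 0.228, 0.12], [0.644, 0.241, 0.12]]
pos [0.4798 0.2342 0.1926] yaw 4.8 | turn -3.2 then shift 0.1061 -0.0207 0.0926 | shift before turn [ 0.105  -0.0266  0.0924] q6 98.5 w 0.03989315485227737 t 27.65
```

```bash
python3 -c "
from h import *
d=grab('wrist');T=np.array(d['extrinsics']);c=-T[:3,:3].T@T[:3,3];s=st();print(np.array(s['tool_rot']).T@(c-np.array(s['position'])))"
```

```text
[ 0.07339723 -0.00084755 -0.13021507]
```

The wrist camera would come close to the grey box, so I'll flip the tool by a half turn (camera toward the robot).

Converted, -8.33 degrees / 90 = -0.0926.

```bash
python3 nudge.py '[[[0,0,0],-0.0926,0.036],[[0,0,0],-0.0926,0.036],[[0,0,0],-0.0926,0.036],[[0,0,0],-0.0926,0.036],[[0,0,0],-0.0926,0.036],[[0,0,0],-0.0926,0.036],[[0,0,0],-0.0926,0.036],[[0,0,0],-0.0926,0.036],[[0,0,0],-0.0926,0.036],[[0,0,0],-0.0926,0.036]]' >/dev/null; python3 nudge.py '[[[0,0,0],-0.0926,0.036],[[0,0,0],-0.0926,0.036],[[0,0,0],-0.0926,0.036],[[0,0,0],-0.0926,0.036],[[0,0,0],-0.0926,0.036],[[0,0,0],-0.0926,0.036],[[0,0,0],-0.0926,0.036],[[0,0,0],-0.0926,0.036],[[0,0,0],-0.0926,0.036],[[0,0,0],-0.0926,0.036]]'; python3 nudge.py '[[[0,0,0],-0.0926,0.036],[[0,0,0],-0.0926,0.036],[[0,0,0],0,0.036]]'; python3 -c "
from h import *
go(.582,.2695,.1,188)"
```

```text
time_s: 29.7
position: [0.4802, 0.2337, 0.1934]
tool_rot: [[-0.989, 0.145, -0.0], [0.145, 0.989, -0.0], [0.0, -0.0, -1.0]]
ft_force: [-0.4, 0.0, 0.2]
grip_width: 0.036
gripper_force: 0.0
time_s: 30.0
position: [0.4802, 0.2339, 0.1934]
tool_rot: [[-0.99, -0.14, -0.0], [-0.14, 0.99, -0.0], [0.0, -0.0, -1.0]]
ft_force: [0.7, 0.1, 0.1]
grip_width: 0.0356
gripper_force: 0.0
pos [0.4802 0.2339 0.1934] yaw -171.9 | turn 0.1 then shift -0.1058 0.0211 0.0934 | shift before turn [-0.1058  0.021   0.0934] q6 -84.8 w 0.03557179056632176 t 30.0
```

Converted, -0.036 m is -0.72, -0.035 m is -0.7.

```bash
python3 nudge.py '[[[-0.72,0.14,0.4],0,0.034],[[-0.7,0.14,0.6],0,0.034],[[-0.7,0.14,0.6],0,0.034],[[0,0,0.6],0,0.034],[[0,0,0.6],0,0.034],[[0,0,0.4],0,0.034],[[0,0,0],0,0.034],[[0,0,0],0,0.034]]' 30; python3 -c "
from h import *
go(.582,.2695,.014,188)"
```

```text
time_s: 30.8
position: [0.5825, 0.2704, 0.0341]
tool_rot: [[-0.99, -0.138, 0.0], [-0.138, 0.99, 0.0], [-0.0, 0.0, -1.0]]
ft_force: [-0.8, -0.9, -0.2]
grip_width: 0.0338
gripper_force: 0.0
pos [0.5825 0.2704 0.0341] yaw -172.1 | turn -0.1 then shift 0.0006 -0.0008 0.0201 | shift before turn [ 0.0006 -0.0008  0.0201] q6 -83.6 w 0.03379043295322954 t 30.8
```

Converted, -0.04 m is -0.8, -0.03 m is -0.6.

```bash
python3 nudge.py '[[[0,0,0.24],0,0.034],[[0,0,0.14],0,0.034],[[0,0,0],0,0.034],[[0,0,0],0,0.005],[[0,0,0],0,0.005],[[0,0,0],0,0.005],[[0,0,0],0,0.005],[[0,0,-0.6],0,0.005],[[0,0,-0.8],0,0.005],[[0,0,-0.8],0,0.005]]' 40; python3 -c "
from h import *
go(.6334,.0458,.12,184.8)"
```

```text
time_s: 31.8
position: [0.5817, 0.2708, 0.1255]
tool_rot: [[-0.99, -0.141, -0.001], [-0.141, 0.99, -0.0], [0.001, -0.0, -1.0]]
ft_force: [0.1, 0.9, 0.1]
grip_width: 0.012
gripper_force: 40.1
pos [0.5817 0.2708 0.1255] yaw -171.9 | turn 3.3 then shift -0.0327 -0.2286 0.0055 | shift before turn [-0.0195 -0.2301  0.0055] q6 -83.7 w 0.01201801714128745 t 31.8
```

Converted, -0.0457 m is -0.914, -0.0065 m is -0.13, 3.3 degrees / 90 = 0.0367.

```bash
python3 nudge.py '[[[0,0,0],0.0367,0.005],[[-0.13,-0.914,0],0,0.005],[[-0.13,-0.914,0],0,0.005],[[-0.13,-0.914,0],0,0.005],[[-0.13,-0.914,0],0,0.005],[[-0.13,-0.914,0],0,0.005],[[0,0,0],0,0.005]]'; python3 -c "
from h import *
go(.6334,.0458,.022,184.8);d=grab('wrist');h=cv2.cvtColor(d['pixels'],cv2.COLOR_RGB2HSV);y=cv2.inRange(h,(22,110,80),(35,255,255));n,l,s,c=cv2.connectedComponentsWithStats(y);
for i in range(1,n):
  if s[i,4]>300:
    q=np.argwhere(l==i)[:,::-1];P=at(d,q,.034)[:,:2].astype(np.float32);print(s[i],cv2.minAreaRect(P))"
```

```text
time_s: 32.5
position: [0.6346, 0.0406, 0.1243]
tool_rot: [[-0.997, -0.078, 0.001], [-0.078, 0.997, -0.001], [-0.0, -0.001, -1.0]]
ft_force: [-0.3, 1.1, -0.1]
grip_width: 0.0118
gripper_force: 40.2
pos [0.6346 0.0406 0.1243] yaw -175.5 | turn -0.3 then shift 0.0008 0.0053 0.1023 | shift before turn [0.0009 0.0054 0.1023] q6 -101.4 w 0.011835273174853125 t 32.5
[ 172  169  226   28 3525] ((0.5936036705970764, 0.020085390657186508), (0.013911411166191101, 0.12312815338373184), 4.881943702697754)
```

Converted, 0.03 m is 0.6, 0.01 m is 0.2.

```bash
python3 nudge.py '[[[0,0.06,0.6],0,0.005],[[0,0,0.6],0,0.005],[[0,0,0.6],0,0.005],[[0,0,0.2],0,0.005],[[0,0,0],0,0.005],[[0,0,0],0,0.005]]'; python3 -c "
from h import *
go(.6334,.0458,.021,184.8)"
```

```text
time_s: 33.15
position: [0.634, 0.0494, 0.0258]
tool_rot: [[-0.996, -0.085, 0.002], [-0.085, 0.996, -0.0], [-0.002, -0.0, -1.0]]
ft_force: [0.6, -0.5, 0.0]
grip_width: 0.012
gripper_force: 40.2
pos [0.634  0.0494 0.0258] yaw -175.2 | turn 0.0 then shift 0.0009 -0.0036 0.0048 | shift before turn [ 0.0009 -0.0036  0.0048] q6 -101.0 w 0.01199505177857877 t 33.15
```

Converted, -0.05 m is -1, 0.004 m is 0.08, 5.9 degrees / 90 = 0.0656.

```bash
python3 nudge.py '[[[0,-0.072,0.08],0,0.005],[[0,0,0],0,0.005],[[0,0,0],0,0.026],[[0,0,0],0,0.026],[[0,0,-0.8],0,0.03],[[0,0,-1],0,0.036],[[0,0,0],0.0656,0.036],[[0,0,0],0.0656,0.036],[[0,0,0],0,0.036]]'; python3 -c "
from h import *
go(.553,.207,.1,173)"
```

```text
time_s: 34.05
position: [0.6336, 0.0454, 0.1109]
tool_rot: [[-0.992, 0.123, 0.001], [0.123, 0.992, -0.0], [-0.001, 0.0, -1.0]]
ft_force: [-0.2, 0.9, 0.1]
grip_width: 0.0362
gripper_force: 0.0
pos [0.6336 0.0454 0.1109] yaw 173.0 | turn -0.0 then shift 0.0997 0.1506 0.0109 | shift before turn [0.0998 0.1505 0.0108] q6 -89.5 w 0.036175837996920715 t 34.05
```

Converted, 0.0376 m is 0.752, 0.025 m is 0.5.

```bash
python3 nudge.py '[[[0.5,0.752,0],0,0.036],[[0.5,0.752,0],0,0.036],[[0.5,0.752,0],0,0.036],[[0.5,0.752,0],0,0.036],[[0,0,0.6],0,0.036],[[0,0,0.6],0,0.036],[[0,0,0.2],0,0.036],[[0,0,0],0,0.036],[[0,0,0],0,0.036]]'; python3 -c "
from h import *
go(.553,.207,.014,173)"
```

```text
time_s: 34.95
position: [0.5534, 0.2067, 0.0414]
tool_rot: [[-0.993, 0.121, 0.001], [0.121, 0.993, 0.0], [-0.001, 0.0, -1.0]]
ft_force: [0.3, -0.8, 0.9]
grip_width: 0.0361
gripper_force: 0.0
pos [0.5534 0.2067 0.0414] yaw 173.0 | turn 0.0 then shift 0.0004 0.0003 0.0274 | shift before turn [0.0005 0.0003 0.0274] q6 -74.0 w 0.03608643500806503 t 34.95
```

Converted, -0.04 m is -0.8, -0.03 m is -0.6.

```bash
python3 nudge.py '[[[0,0,0.3],0,0.036],[[0,0,0.22],0,0.036],[[0,0,0],0,0.036],[[0,0,0],0,0.005],[[0,0,0],0,0.005],[[0,0,0],0,0.005],[[0,0,0],0,0.005],[[0,0,-0.6],0,0.005],[[0,0,-0.8],0,0.005],[[0,0,-0.8],0,0.005]]' 40; python3 -c "
from h import *
go(.6365,.001,.12,184.8)"
```

```text
time_s: 35.95
position: [0.5523, 0.2067, 0.1255]
tool_rot: [[-0.993, 0.122, -0.001], [0.122, 0.993, -0.0], [0.001, -0.0, -1.0]]
ft_force: [-0.5, 0.0, 0.1]
grip_width: 0.0124
gripper_force: 40.5
pos [0.5523 0.2067 0.1255] yaw 173.0 | turn -11.8 then shift -0.0667 -0.212 0.0055 | shift before turn [-0.1086 -0.1939  0.0055] q6 -74.0 w 0.012377172875358422 t 35.95
```

Converted, -0.0424 m is -0.848, -0.0133 m is -0.266, -5.9 degrees / 90 = -0.0656.

```bash
python3 nudge.py '[[[0,0,0],-0.0656,0.005],[[0,0,0],-0.0656,0.005],[[-0.266,-0.848,0],0,0.005],[[-0.266,-0.848,0],0,0.005],[[-0.266,-0.848,0],0,0.005],[[-0.266,-0.848,0],0,0.005],[[-0.266,-0.848,0],0,0.005],[[0,0,0],0,0.005],[[0,0,0.8],0,0.005],[[0,0,0.6],0,0.005]]'; python3 -c "
from h import *
go(.6365,.001,.021,184.8)"
```

```text
time_s: 36.95
position: [0.6362, 0.0014, 0.0532]
tool_rot: [[-0.997, -0.084, -0.0], [-0.084, 0.997, 0.0], [0.0, 0.0, -1.0]]
ft_force: [0.5, 0.0, -0.2]
grip_width: 0.012
gripper_force: 40.5
pos [0.6362 0.0014 0.0532] yaw -175.2 | turn -0.0 then shift -0.0002 -0.0004 0.0322 | shift before turn [-0.0003 -0.0005  0.0322] q6 -105.3 w 0.012035234833983202 t 36.95
```

Converted, -0.05 m is -1, -0.04 m is -0.8.

```bash
python3 nudge.py '[[[0,0,0.4],0,0.005],[[0,0,0.16],0,0.005],[[0,0,0],0,0.005],[[0,0,0],0,0.005],[[0,0,0],0,0.026],[[0,0,0],0,0.026],[[0,0,-0.8],0,0.03],[[0,0,-1],0,0.036],[[0,0,-1],0,0.036],[[0,0,0],0,0.036]]'; python3 -c "
from h import *
d=grab('wrist','w12.png');print(proj(d,[[.634,.0455,.019],[.6365,.001,.019]]))
h=cv2.cvtColor(d['pixels'],cv2.COLOR_RGB2HSV)
y=cv2.inRange(h,(22,25,120),(34,110,255));n,l,s,c=cv2.connectedComponentsWithStats(y)
for i in range(1,n):
  if s[i,4]>150:
    q=np.argwhere(l==i)[:,::-1];P=at(d,q,.019)[:,:2].astype(np.float32);print(s[i],cv2.minAreaRect(P))
drivers(d)
go(.4659,.1394,.069,-7.6)"
```

```text
time_s: 37.95
position: [0.6393, 0.0008, 0.1748]
tool_rot: [[-0.996, -0.084, 0.014], [-0.084, 0.996, -0.003], [-0.014, -0.004, -1.0]]
ft_force: [0.6, 0.1, 0.0]
grip_width: 0.036
gripper_force: 0.0
[[378.58626926 222.88276626]
 [317.17747279 221.15309901]]
[  19    0   88  177 5529] ((0.5581907629966736, -0.17973798513412476), (0.11794483661651611, 0.06269513070583344), 0.3300013840198517)
[  451     0   189   293 19477] ((0.5736901760101318, 0.15801385045051575), (0.1975325345993042, 0.14957435429096222), 15.720426559448242)
[ 132   88   88   72 3281] ((0.5760480165481567, -0.10224665701389313), (0.05911928787827492, 0.037475358694791794), 80.31072998046875)
[   97   240   339   196 17205] ((0.7441405653953552, -0.04484105110168457), (0.25639843940734863, 0.17788514494895935), 82.25533294677734)
[151 460  38  20 452] ((0.8894683718681335, -0.1171766072511673), (0.0226456169039011, 0.0432194285094738), 14.77022647857666)
blue 682 c [0.4934 0.0352] rect 0.4942 0.0354 [0.0188 0.016 ] ang 3.6
green 435 c [ 0.4942 -0.0067] rect 0.495 -0.0067 [0.0124 0.0152] ang 92.6
pos [0.638  0.001  0.1707] yaw -175.2 | turn -167.6 then shift -0.1889 -0.1145 0.1017 | shift before turn [0.1607 0.1526 0.1001] q6 -105.3 w 0.035912826096615384 t 38.0
```

```bash
python3 -c "
from h import *
d=grab('top','t3.png')
h=cv2.cvtColor(d['pixels'],cv2.COLOR_RGB2HSV);m=cv2.inRange(h,(0,0,0),(179,255,60))[200:300,260:312]
n,l,s,c=cv2.connectedComponentsWithStats(m)
for i in range(1,n):
  if s[i,4]>5: print(s[i],c[i]+[260,200],at(d,[c[i]+[260,200]],.077).round(4))
g=d['pixels'].astype(int).sum(2)
for r in g[225:280,265:312]: print(''.join('#' if x<130 else '+' if x<260 else '-' if x<420 else '.' for x in r))
"
```

```text
[30 33  5  4 14] [291.71428571 234.85714286] [[0.5333 0.1251 0.077 ]]
[33 38  6 14 30] [295.93333333 244.56666667] [[0.5131 0.1163 0.077 ]]
[28 65  6  7 33] [290.6969697  268.09090909] [[0.4646 0.1269 0.077 ]]
........................................-+-...-
.......................................-++-...-
......................................-++-...--
.....................................-++-....--
....................-..............-----.....--
....................---..........-----........-
.................................----..........
..........................---....---...........
........................-++++-...-.............
........................-+++++-................
........................+++++++-...............
........................++++++--...............
........................-+++++-................
.........................--+++-................
...........................++++-...............
...........................-+++-...............
.................-----------++++--.............
................------------+++++------........
................----------
[... 1049 characters left out ...]
....-++++-...............---
......................-+####+-..............---
......................-+++++#+-.............---
.....................-+#++++#+-.............---
......................++++++#+-............----
......................-+#++##+-............----
.......................-+++++---...........----
.......................--------............----
.........................-----.............----
..........................................-----
..........................................-----
..........................................-----
..........................................-----
..........................................-----
.........................................------
```

Lever pin is at (0.503,0.111) on green. Straddle it and push to red.

Converted, 0.034 m is 0.68, 0.033 m is 0.66, 4.8 degrees / 90 = 0.0533.

```bash
python3 nudge.py '[[[0,0,0],0.0533,0.026],[[0.68,0.55,0],0,0.026],[[0.68,0.55,0],0,0.026],[[0.68,0.55,0],0,0.026],[[0.66,0.55,0],0,0.026],[[0,0,0.4],0,0.026],[[0,0,0.4],0,0.026],[[0,0,0],0,0.026]]'; python3 -c "
from h import *
go(.503,.1113,.071,180)"
```

```text
time_s: 38.85
position: [0.4997, 0.1113, 0.1236]
tool_rot: [[-1.0, -0.001, -0.007], [-0.001, 1.0, 0.0], [0.007, 0.0, -1.0]]
ft_force: [-0.0, -0.0, -0.2]
grip_width: 0.0257
gripper_force: 0.0
pos [0.4997 0.1113 0.1236] yaw -180.0 | turn 0.0 then shift -0.0033 0.0 0.0526 | shift before turn [-0.0037  0.      0.0525] q6 -90.7 w 0.025726091206780436 t 38.85
```

Converted, 0.03 m is 0.6, 0.018 m is 0.36.

```bash
python3 nudge.py '[[[-0.02,0.02,0.6],0,0.026],[[0,0,0.36],0,0.026],[[0,0,0],0,0.026],[[0,0.2,0],0,0.026],[[0,0.2,0],0,0.026],[[0,0.2,0],0,0.026],[[0,0.18,0],0,0.026],[[0,0,0],0,0.026]]'; python3 -c "
from h import *
go(.503,.151,.071,180)"
```

```text
time_s: 39.65
position: [0.5029, 0.1525, 0.079]
tool_rot: [[-1.0, -0.002, 0.001], [-0.002, 1.0, 0.0], [-0.001, 0.0, -1.0]]
ft_force: [-0.0, 0.8, -0.8]
grip_width: 0.0261
gripper_force: 0.0
pos [0.5029 0.1525 0.079 ] yaw -179.9 | turn 0.1 then shift -0.0001 -0.0015 0.008 | shift before turn [-0.0001 -0.0015  0.008 ] q6 -86.2 w 0.026138509009312815 t 39.65
```

Careful with the scale: shifts go in shares of 50 mm and turns go in shares of 90 degrees. That gives: -0.04 m is -0.8, 0.03 m is 0.6.

```bash
python3 nudge.py '[[[0,-0.08,0],0,0.03],[[0,0,-0.8],0,0.034],[[0.6,-0.4,-0.8],0,0.034],[[0.18,0,0],0,0.034],[[0,0,0],0,0.034]]'; python3 -c "
from h import *
go(.4646,.1269,.069,179);d=grab('wrist','w13.png')
pr=proj(d,[[.5038,.1409,.076],[.503,.1113,.076],[.4646,.1269,.077],[.5341,.1254,.06]]);print(pr)
h=cv2.cvtColor(d['pixels'],cv2.COLOR_RGB2HSV)
for n,lo,hi in(('red',(0,130,60),(6,255,255)),('green',(50,100,40),(80,255,255))):
  m=cv2.inRange(h,lo,hi);k,l,s,c=cv2.connectedComponentsWithStats(m)
  for i in range(1,k):
    if s[i,4]>15: print(n,s[i],c[i].round())
g=d['pixels'].astype(int).sum(2)
u,v=pr[:2].mean(0).astype(int)
for r in g[v-45:v+45:3,u-70:u+70:2]: print(''.join('#' if x<90 else '+' if x<160 else '-' if x<300 else '.' for x in r))
"
```

```text
time_s: 40.15
position: [0.4649, 0.1282, 0.1561]
tool_rot: [[-1.0, 0.001, 0.001], [0.001, 1.0, 0.0], [-0.001, 0.0, -1.0]]
ft_force: [0.5, -0.3, -1.0]
grip_width: 0.034
gripper_force: 0.0
pos [0.4649 0.1282 0.1561] yaw 180.0 | turn 1.0 then shift 0.0003 -0.0013 0.0871 | shift before turn [ 0.0004 -0.0013  0.0871] q6 -88.7 w 0.033963069982726496 t 40.15
[[337.72781777 325.70299043]
 [286.56933222 324.52313591]
 [313.27512108 262.48186565]
 [311.53442341 355.92841364]]
red [345 300  10  14  75] [351. 306.]
green [  96  164   46  120 2605] [120. 223.]
green [284 297  17  16 217] [292. 305.]
...-++-................--------.......................................
...-++-................--------.......................................
...-++-.............------------......................................
....+++.............---------------------------+++-------.............
....-++-...........----------------------------------------...........
....-++-...........----------------------------------------...........
....-++-............------------------------------++-------...........
....-+---
[... 923 characters left out ...]
######+--###+#++++##-...-#####+#+##--+#+..........-########+-
------+########+-+######+####-..+###++++###-.-+##-.........-#########-
------##########-++#+##+++#++-..####+++####-.-###-..........#########+
+-----#########+-#######+####-.-##+#####+##+.-###-..........#########-
##+---+########++#+++#+++++++-..++#+###++##-.-+++-..........+########-
###---+########-++++#++++++++-..-###+######..-++++..........-########-
###+--+########-+++++++++++-+-...-#######+...--+++-.........-########-
##############+--#++-+++--+++----------------++-++++-........#########
##############---+++++--+---................---++-+++--......+########
##############---++++--.........................---++-+-.....-########
```

Lever on red (pin over the red dot, green dot fully visible). Now get on the knob and tighten.

Converted, 0.03 m is 0.6, -0.001 m is -0.02, 1 degrees / 90 = 0.0111.

```bash
python3 nudge.py '[[[0,-0.02,0.6],0.0111,0.034],[[0,0,0.6],0,0.034],[[0,0,0.48],0,0.034],[[0,0,0],0,0.034],[[0,0,0],0,0.034],[[0,0,0],0,0.021],[[0,0,0],0,0.021],[[0,0,0],0,0.021]]' 20; python3 -c "
from h import *; arc()"
```

```text
time_s: 41.0
position: [0.4664, 0.1277, 0.0724]
tool_rot: [[-1.0, 0.017, 0.002], [0.017, 1.0, 0.0], [-0.002, 0.0, -1.0]]
ft_force: [0.1, 2.8, -0.2]
grip_width: 0.0213
gripper_force: 1.2
yaw 179.0 bearing to bolt -1.7 radius 0.1138 F [ 0.1  2.8 -0.2] w 0.0213 z 0.0724 t 41.0
```

Converted, -0.0138 m is -0.276, 0.003 m is 0.06, -7 degrees / 90 = -0.0778.

```bash
python3 nudge.py '[[[-0.02,-0.276,0.06],-0.0778,0.021],[[-0.02,-0.276,0],-0.0778,0.021],[[-0.02,-0.276,0],-0.0778,0.021],[[-0.02,-0.276,0],-0.0778,0.021],[[0,0,0],0,0.021]]';python3 -c "
from h import *; arc()"; python3 nudge.py '[[[-0.02,0.312,0],0.0889,0.021],[[-0.02,0.312,0],0.0889,0.021],[[-0.02,0.312,0],0.0889,0.021],[[-0.02,0.312,0],0.0889,0.021],[[-0.02,0.312,0],0.0889,0.021],[[-0.02,0.312,0],0.0889,0.021],[[-0.02,0.312,0],0.0889,0.021],[[0,0,0],0,0.021]]'; python3 -c "
from h import *; arc()"
```

```text
time_s: 41.5
position: [0.4794, 0.0732, 0.069]
tool_rot: [[-0.891, -0.454, 0.001], [-0.454, 0.891, -0.0], [-0.001, -0.001, -1.0]]
ft_force: [-1.0, -0.0, 0.3]
grip_width: 0.021
gripper_force: 0.0
yaw -153.0 bearing to bolt 26.9 radius 0.113 F [-1.  -0.   0.3] w 0.021 z 0.069 t 41.5
time_s: 42.3
position: [0.4802, 0.1805, 0.0689]
tool_rot: [[-0.873, 0.488, 0.001], [0.488, 0.873, -0.0], [-0.001, 0.0, -1.0]]
ft_force: [0.3, -0.5, -0.3]
grip_width: 0.021
gripper_force: 0.4
yaw 150.8 bearing to bolt -29.3 radius 0.1146 F [ 0.3 -0.5 -0.3] w 0.021 z 0.0689 t 42.3
```

Converted, -0.0156 m is -0.312, -0.001 m is -0.02, -8 degrees / 90 = -0.0889.

```bash
python3 nudge.py '[[[-0.02,-0.312,0],-0.0889,0.021],[[-0.02,-0.312,0],-0.0889,0.021],[[-0.02,-0.312,0],-0.0889,0.021],[[-0.02,-0.312,0],-0.0889,0.021],[[-0.02,-0.312,0],-0.0889,0.021],[[-0.02,-0.312,0],-0.0889,0.021],[[-0.02,-0.312,0],-0.0889,0.021],[[0,0,0],0,0.021]]'>/dev/null;python3 -c "
from h import *; arc()"; python3 nudge.py '[[[-0.02,0.312,0],0.0889,0.021],[[-0.02,0.312,0],0.0889,0.021],[[-0.02,0.312,0],0.0889,0.021],[[-0.02,0.312,0],0.0889,0.021],[[-0.02,0.312,0],0.0889,0.021],[[-0.02,0.312,0],0.0889,0.021],[[-0.02,0.312,0],0.0889,0.021],[[0,0,0],0,0.021]]'>/dev/null; python3 -c "
from h import *; arc()";python3 nudge.py '[[[-0.02,-0.312,0],-0.0889,0.021],[[-0.02,-0.312,0],-0.0889,0.021],[[-0.02,-0.312,0],-0.0889,0.021],[[-0.02,-0.312,0],-0.0889,0.021],[[-0.02,-0.312,0],-0.0889,0.021],[[-0.02,-0.312,0],-0.0889,0.021],[[-0.02,-0.312,0],-0.0889,0.021],[[0,0,0],0,0.021]]' >/dev/null;python3 -c "
from h import *; arc()"; python3 nudge.py '[[[-0.02,0.312,0],0.0889,0.021],[[-0.02,0.312,0],0.0889,0.021],[[-0.02,0.312,0],0.0889,0.021],[[-0.02,0.312,0],0.0889,0.021],[[-0.02,0.312,0],0.0889,0.021]]'; python3 -c "
from h import *; arc()"
```

```text
yaw -153.0 bearing to bolt 26.6 radius 0.1143 F [0.1 0.3 0.7] w 0.0206 z 0.0689 t 43.1
yaw 150.8 bearing to bolt -29.0 radius 0.1161 F [-0.9 -1.1 -0. ] w 0.0211 z 0.0687 t 43.9
yaw -153.0 bearing to bolt 26.2 radius 0.1156 F [-0.5 -0.1  0.6] w 0.0211 z 0.0687 t 44.7
time_s: 45.2
position: [0.4662, 0.1504, 0.0688]
tool_rot: [[-0.972, 0.233, 0.001], [0.233, 0.972, -0.002], [-0.001, -0.002, -1.0]]
ft_force: [4.2, -9.5, -0.7]
grip_width: 0.0205
gripper_force: 4.1
yaw 166.5 bearing to bolt -12.9 radius 0.1168 F [ 4.2 -9.5 -0.7] w 0.0205 z 0.0688 t 45.2
```

Still turning (~10 N). Continue gently.

Converted, 0.008 m is 0.16, -0.002 m is -0.04, 4 degrees / 90 = 0.0444.

```bash
python3 nudge.py '[[[-0.04,0.16,0],0.0444,0.021],[[0,0,0],0,0.021]]'; python3 nudge.py '[[[-0.02,0.16,0],0.0444,0.021],[[0,0,0],0,0.021]]';  python3 nudge.py '[[[-0.02,0.16,0],0.0444,0.021],[[0,0,0],0,0.021]]'; python3 -c "
from h import *; arc()"
```

```text
time_s: 45.4
position: [0.4687, 0.1586, 0.0684]
tool_rot: [[-0.955, 0.296, -0.002], [0.296, 0.955, -0.001], [0.002, -0.001, -1.0]]
ft_force: [-2.4, -2.0, 2.4]
grip_width: 0.0209
gripper_force: 1.4
time_s: 45.6
position: [0.4716, 0.1655, 0.0683]
tool_rot: [[-0.932, 0.362, -0.004], [0.362, 0.932, -0.001], [0.003, -0.002, -1.0]]
ft_force: [-3.0, -2.7, 0.7]
grip_width: 0.0209
gripper_force: 1.7
time_s: 45.8
position: [0.475, 0.1725, 0.0681]
tool_rot: [[-0.905, 0.426, -0.005], [0.426, 0.905, -0.001], [0.004, -0.003, -1.0]]
ft_force: [-5.8, -3.4, 0.3]
grip_width: 0.0213
gripper_force: 2.0
yaw 154.8 bearing to bolt -24.6 radius 0.1156 F [-5.8 -3.4  0.3] w 0.0213 z 0.0681 t 45.8
```

Converted, -0.0156 m is -0.312, 0.008 m is 0.16, -8 degrees / 90 = -0.0889.

```bash
python3 nudge.py '[[[-0.02,0.16,0],0.0444,0.021],[[0,0,0],0,0.021],[[-0.02,-0.312,0],-0.0889,0.021],[[-0.02,-0.312,0],-0.0889,0.021],[[-0.02,-0.312,0],-0.0889,0.021],[[-0.02,-0.312,0],-0.0889,0.021],[[-0.02,-0.312,0],-0.0889,0.021],[[-0.02,-0.312,0],-0.0889,0.021],[[-0.02,-0.312,0],-0.0889,0.021],[[0,0,0],0,0.021]]'>/dev/null;python3 -c "
from h import *; arc()"; for i in 1 2 3; do :; done; python3 nudge.py '[[[-0.02,0.312,0],0.0889,0.021],[[-0.02,0.312,0],0.0889,0.021],[[0,0,0],0,0.021]]' >/dev/null;python3 -c "
from h import *; arc()"; python3 nudge.py '[[[-0.02,0.156,0],0.0444,0.021],[[0,0,0],0,0.021]]' >/dev/null;python3 -c "
from h import *; arc()"; python3 nudge.py '[[[-0.02,0.156,0],0.0444,0.021],[[0,0,0],0,0.021]]' >/dev/null;python3 -c "
from h import *; arc()"
```

```text
yaw -153.1 bearing to bolt 26.9 radius 0.1131 F [ 0.3  1.2 -0.5] w 0.021 z 0.0686 t 46.8
yaw -169.4 bearing to bolt 10.8 radius 0.1134 F [  2.2 -13.   -2.4] w 0.0211 z 0.0687 t 47.1
yaw -173.3 bearing to bolt 7.7 radius 0.1133 F [ -0.8 -22.7   1.1] w 0.0209 z 0.0686 t 47.3
yaw -177.3 bearing to bolt 4.5 radius 0.1133 F [ -5.7 -34.9   3.1] w 0.0214 z 0.0685 t 47.5
```

Hard stop felt (35 N at the knob). Relax, release and look.

Converted, -0.05 m is -1, -0.045 m is -0.9, -4 degrees / 90 = -0.0444.

```bash
python3 nudge.py '[[[0,-0.18,0],-0.0444,0.021],[[0,0,0],0,0.04],[[0,0,0],0,0.04],[[0,0,-0.8],0,0.04],[[0,0,-1],0,0.04],[[-0.6,0,-1],0,0.04],[[-0.9,0,-0.6],0,0.04],[[-0.9,0,0],0,0.04],[[-0.4,0,0],0,0.04],[[0,0,0],0,0.04]]'; python3 -c "
from h import *; arc();d=grab('wrist','w14.png');p=proj(d,[[.5801,.1244,.067]])[0];print(p)
c=p.astype(int);a=d['pixels'][c[1]-45:c[1]+45,c[0]-45:c[0]+45];h=cv2.cvtColor(a,cv2.COLOR_RGB2HSV)
org=cv2.inRange(h,(8,110,70),(25,255,255));cc=np.argwhere(org).mean(0)[::-1];print('hex',cc)
X,Y=np.meshgrid(np.arange(90)-cc[0],np.arange(90)-cc[1])
m=(cv2.inRange(h,(0,0,130),(179,60,255))>0)&(np.hypot(X,Y)<18)
q=np.argwhere(m)[:,::-1].astype(np.float32);print(len(q));P=at(d,q+c-45,.067)[:,:2].astype(np.float32)
v=cv2.fitLine(P,cv2.DIST_L2,0,.01,.01).ravel();print('world stripe angle',np.degrees(np.arctan2(v[1],v[0]))%180)"
```

```text
time_s: 48.5
position: [0.6013, 0.1273, 0.2281]
tool_rot: [[-0.993, -0.119, -0.001], [-0.119, 0.993, 0.001], [0.001, 0.001, -1.0]]
ft_force: [-0.4, -0.6, -0.2]
grip_width: 0.0401
gripper_force: 0.0
yaw -173.2 bearing to bolt -172.2 radius 0.0214 F [-0.4 -0.6 -0.2] w 0.0401 z 0.2281 t 48.5
[315.09241139 197.43299251]
hex [48.09863014 40.66849315]
14
world stripe angle 4.1892467
```

View pics/w14.png

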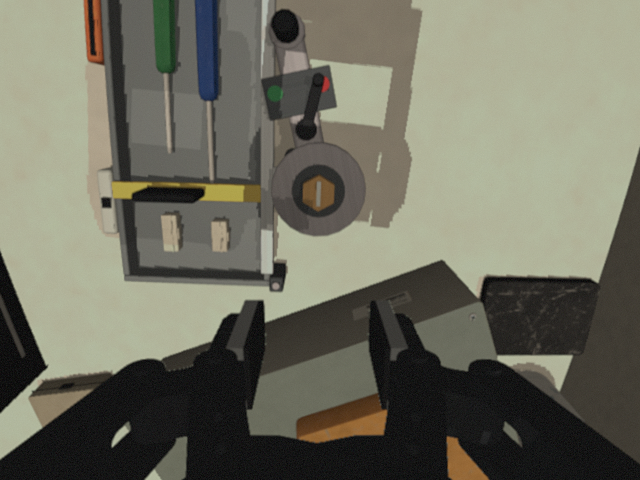

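The wrist view shows both drivers flat in the near bay (165,80) and (208,85), and both plugs in the far bay (171,232) and (220,236). The pin is on red (319,80) and the stripe is back near its starting angle (319,193). One finer stripe check, then hand in.

```bash
python3 -c "
from h import *
d=grab('wrist');c=np.array([318,193]);a=d['pixels'][c[1]-16:c[1]+17,c[0]-16:c[0]+17].astype(int)
h=cv2.cvtColor(a.astype(np.uint8),cv2.COLOR_RGB2HSV);X,Y=np.meshgrid(np.arange(33)-16,np.arange(33)-16)
for t in(70,90,110):
  m=(h[...,1]<t)&(h[...,2]>80)&(np.hypot(X,Y)<14);q=np.argwhere(m)[:,::-1]
  P=at(d,q+c-16.,.067)[:,:2].astype(np.float32);v=cv2.fitLine(P,cv2.DIST_L2,0,.01,.01).ravel();print(t,len(q),np.degrees(np.arctan2(v[1],v[0])))
g0=cv2.cvtColor(cv2.imread('pics/w2.png')[...,::-1].copy(),cv2.COLOR_RGB2HSV)
X,Y=np.meshgrid(np.arange(640)-320,np.arange(480)-35);m=(g0[...,1]<90)&(g0[...,2]>80)&(np.hypot(X,Y)<20)
v=cv2.fitLine(np.argwhere(m)[:,::-1].astype(np.float32),cv2.DIST_L2,0,.01,.01).ravel();print('start',np.degrees(np.arctan2(-v[0],-v[1]))-7.4, m.sum())"
```

```text
70 90 3.4548411
90 114 5.985523
110 126 5.1955295
start -176.19885 285
```

Start was about 4°, now about 5°: bolt fully tight. Handing in.

```bash
python3 -c "
from rig import env, vision, monitor, ticket
print(ticket.close_job())"
```

```text
the job is handed in; nothing more can be done
None
```

I finished the job and handed it in at about 49 s of the 210 s limit; the hand-in gave no verdict. By my last images and force readings, the divider is at about +57 mm (orange-block bay about 188 mm), both screwdrivers lie flat and lengthwise there, both plug housings are in the white-block bay, the lever is on red, the bolt is fully tight, and I never touched the tape or drive.

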